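# Scrub the tumbler and tidy the dresser

## Task

Get the dresser ready for the next guest: take the long brush off its two pegs, scrub gently inside the frosted tumbler with four full strokes, each going down until the tip is close to the bottom and then up until most of the bristles stand above the rim, and hang the brush back by its collar on the same two pegs, head down. Sort whatever is left lying on the dresser, before or after, combs into the wooden tray and round tins into the black bowl, and let go of everything. Leave the lotion bottle, the earring stand and the lamp standing where they are.

Things in the scene. Friction and masses are not known exactly. Their poses are not given: they have to be found in the camera images.
- brush_grip (a point): Centre of the brush's handle, 178 mm above the tip, 35 mm below the top; z up the brush. Rigid brush, 213 mm, 80 g, starts hanging upright, head down, on the pegboard's two middle pegs. From the bottom: cream bristle head with green bands, 48 mm diameter, 55 mm long; shaft 12 mm diameter; collar 44 mm diameter, 8 mm thick; handle 18 mm square (sides along this x, y), 70 mm long.
- brush_collar (a point): Middle of the underside of the brush's collar, 135 mm above the tip, 43 mm below brush_grip; the collar rests on the two pegs when hung.
- brush_tip (a point): Tip of the brush: middle of the lower end of the bristle head. z runs up the brush.
- hang (a point): Hanging place: mid-way between the two middle pegs, level with their tops (171 mm up), 42 mm out from the board. Upright fixed plywood board 240 wide, 185 mm high; its foot, 12 mm thick, reaches 55 mm out. Four birch pegs, 12 mm thick, 70 mm long, stand out level along this -x at y = -88, -17, 17, 88 mm: middle gap 22 mm, peg ends 28 mm beyond this point. z up.
- tumbler_floor (a point): Middle of the inner floor of the frosted glass tumbler, 13 mm above the dresser; z up. Open at the top, rim 110 mm above the dresser, 97 mm deep, inside diameter 66 mm at the bottom and 74 mm at the rim, outside 82 mm. It stands fast in a grey hard-silicone foot 104 mm in diameter and does not shift.
- tray: Open wooden tray for combs, fixed, outside 160 (x) x 180 (y) x 40 mm high, walls 6 mm, floor about 6 mm thick. Origin at the centre of its underside, on the dresser.
- bowl: Matte black ceramic bowl for tins, fixed, 50 mm high, outside diameter 136 mm at the bottom and 170 mm at the rim, walls 5 mm, floor 6 mm thick. Origin at the centre of its underside, on the dresser.
- lotion_c (a point): Frosted glass lotion pump bottle with white pump, 66 mm in diameter, 165 mm tall; bystander. Point 60 mm up its axis.
- earstand_c (a point): T-shaped pink hard-silicone earring stand, 110 mm wide, 106 mm tall; bystander. Point 60 mm up its axis.
- lamp_c (a point): Small aluminium lamp with white shade, 230 mm tall, 120 mm wide; bystander. Point 115 mm up its axis.
- comb0_c (a point): Centre of a mid-brown wooden comb lying flat: 120 mm (x) x 30 mm (y) x 12 mm thick, about 30 g; this point is 6 mm above its underside. Rigid, can be gripped across its 30 mm width. May be absent.
- comb1_c (a point): Centre of a light wooden comb lying flat: 120 mm (x) x 30 mm (y) x 12 mm thick, about 30 g; this point is 6 mm above its underside. Rigid, can be gripped across its 30 mm width. May be absent.
- comb2_c (a point): Centre of a dark brown wooden comb lying flat: 120 mm (x) x 30 mm (y) x 12 mm thick, about 30 g; this point is 6 mm above its underside. Rigid, can be gripped across its 30 mm width. May be absent.
- tin0_c (a point): Centre of a round aluminium cream tin with a pink disc on the lid, 52 mm in diameter, 28 mm high, about 60 g; this point is 14 mm above its underside, z is its axis. May be absent.
- tin1_c (a point): Centre of a round aluminium cream tin with a green disc on the lid, 52 mm in diameter, 28 mm high, about 60 g; this point is 14 mm above its underside, z is its axis. May be absent.
- tin2_c (a point): Centre of a round aluminium cream tin with a violet disc on the lid, 52 mm in diameter, 28 mm high, about 60 g; this point is 14 mm above its underside, z is its axis. May be absent.
There are look-alikes about, which are no part of the job. Leave any turquoise or yellow look-alike of the part that bears comb0_c alone.

How it is judged:
On the way, in this order (a step that is already met when the one before it is completed fails the run):
1. stroke 1: brush tip inside the tumbler within 25 mm of its floor (z of brush_tip in the frame of tumbler_floor between -0.01 and 0.025 m and horizontal distance between brush_tip and tumbler_floor below 0.03 m and angle between brush_grip's own z axis and vertical below 0.4 rad), for 0.05 s.
2. stroke 1: brush tip drawn up more than 55 mm above the tumbler's floor (z of brush_tip in the frame of tumbler_floor above 0.055 m), for 0.05 s.
3. stroke 2: brush tip inside the tumbler within 25 mm of its floor (all of step 1), for 0.05 s.
4. stroke 2: brush tip drawn up more than 55 mm above the tumbler's floor (z of brush_tip in the frame of tumbler_floor above 0.055 m), for 0.05 s.
5. stroke 3: brush tip inside the tumbler within 25 mm of its floor (all of step 3), for 0.05 s.
6. stroke 3: brush tip drawn up more than 55 mm above the tumbler's floor (z of brush_tip in the frame of tumbler_floor above 0.055 m), for 0.05 s.
7. stroke 4: brush tip inside the tumbler within 25 mm of its floor (all of step 5), for 0.05 s.
8. stroke 4: brush tip drawn up more than 55 mm above the tumbler's floor (z of brush_tip in the frame of tumbler_floor above 0.055 m), for 0.05 s.
At the end, for the whole second after the job is handed in: Brush hangs head down by its collar on the middle pegs (35 mm along, 12 mm across, 8 mm in height, tilt under 0.15 rad); each comb lies in the tray (centre inside the walls, under 45 mm up), each tin in the bowl (within 72 mm of its axis, under 60 mm up), and stays there (x of brush_collar in the frame of hang between -0.035 and 0.035 m and y of brush_collar in the frame of hang between -0.012 and 0.012 m and z of brush_collar in the frame of hang between -0.008 and 0.008 m and angle between brush_grip's own z axis and vertical below 0.15 rad and x of comb0_c in the frame of tray between -0.078 and 0.078 m and y of comb0_c in the frame of tray between -0.088 and 0.088 m and z of each of comb0_c, comb1_c, comb2_c in the frame of tray below 0.045 m and x of comb1_c in the frame of tray between -0.078 and 0.078 m and y of comb1_c in the frame of tray between -0.088 and 0.088 m and x of comb2_c in the frame of tray between -0.078 and 0.078 m and y of comb2_c in the frame of tray between -0.088 and 0.088 m and horizontal distance between each of tin0_c, tin1_c, tin2_c and bowl below 0.072 m and z of each of tin0_c, tin1_c, tin2_c in the frame of bowl below 0.06 m); the robot touches nothing.
It fails at once if the lotion bottle is shifted over 30 mm or tipped (distance of lotion_c from where it was at the start of the episode above 0.03 m or angle between lotion_c's own z axis and vertical above 0.35 rad).
It fails at once if the earring stand is shifted over 30 mm or tipped (distance of earstand_c from where it was at the start of the episode above 0.03 m or angle between earstand_c's own z axis and vertical above 0.35 rad).
It fails at once if the lamp is shifted over 30 mm or tipped (distance of lamp_c from where it was at the start of the episode above 0.03 m or angle between lamp_c's own z axis and vertical above 0.35 rad).
It fails at once if the brush is rammed against the tumbler (over 45 N) (contact force between brush and tumbler above 45 N).
Of comb0, comb1, comb2, tin0, tin1, tin2 only 4 to 6 are there at a start; the rules pass over those that are not, and their reading is None.
At some moment in a run one of comb0, comb1, comb2, tin0, tin1, tin2 may be knocked a few centimetres aside while the robot is not near it.
It also fails if it takes over 200 s, if anything falls off the work surface, if the arm or the gripper's body presses on something with over 40 N, if the wrist force passes 120 N, or if a joint passes its speed limit or range.

## Robot

A 6-joint arm with a two-finger parallel gripper is mounted at the origin on the work surface. World frame = base frame: x ahead of the robot, y to its left, z up, the work surface at z = 0. Lengths are in m, angles in rad, forces in N, time in s.
With the tool pointing down it reaches from about 0.425 to 0.95 m from the base axis. Payload 3.5 kg.
Tool frame: the origin (TCP) lies at the very end of the fingers, on their centre line; the grasp point (between the pads) lies 19 mm behind it; x points along the fingers, y is the direction in which the jaws open and shut, and the axes are right-handed (so a half turn about x gives the same grasp; the last joint's range is limited). The gripper opens to 85 mm and grips with 20 to 120 N. Pads are 22 mm wide; open, the fingers measure 114 mm over their backs; the gripper's body (76 mm by 85 mm) begins 54 mm behind the grasp point. The pads swing forward as they close: fully open they stand 13 mm farther back than shut.
Start: joints at [0.988, 0.286, 1.577, -0, 1.279, -0.15], TCP at [0.283, 0.613, 0.231] pointing down, gripper open.
Joint ranges: [-2.77, 2.77], [-0.9, 2.22], [0.21, 2.48], [-1.53, 4.67], [0.24, 2.81], [-2.84, 2.84]. Speed limits (rad/s): [2.79, 2.79, 3.14, 3.14, 3.14, 3.14].

## Interface

Orientations are given as a unit quaternion [w, x, y, z].
In Python, from rig import r, viewer, models gives the robot as it stands.
- The arm moves only by the tool apply_moves, never from a script. Its argument "targets" is a list of rows, each an object with "jaw": the closure, from -1 (fully open) to 1 (shut), so that 0 is half open; "travel": the shift along the tool's x, y, z in m, a list of three; "spin": the turn about the tool's x in rad. In form: [{"jaw": jaw, "travel": [dx, dy, dz], "spin": spin}, ...]. A call has 1 to 12 rows; each row shifts and turns the commanded pose from where the row before left it, along the tool's axes as they then stand; what a row does not reach is not made up. A row lasts 1/8 s, in which the tool goes at most 62.5 mm and 10.7 degrees, less where a joint would pass 70% of its speed; a pose out of reach is approached as far as the arm can. A call with a gripper value outside its range is refused whole. The fingers move at their own pace and stop on an object; "grip_force" is the grip in N (left out, the last holds). Time passes only in rows, so rows that do not move let the fingers close. It gives the time, the measured TCP pose, the force and the opening at its end, in the units of the state.
- r.observe(): the state, without advancing time (a new reading comes with each control period).
- viewer.capture(name): name is "scene" or "top" or "wrist"; returns (picture, depth): 384x512x3 uint8, blue, green, red; 384x512 float32, m along the optical axis (not along the pixel's ray), 0 where there is no reading.
- viewer.camera_info(name): a dict with "fx", "fy", "cx", "cy" (pixels), "view" (4x4, takes a point from world to camera coordinates). Camera axes: x right, y down, z forward; pixel columns grow to the right and rows downward; lengths in m; the calibration is good to about 2 mm. A picture is of the moment at which its call begins: read the wrist's pose just before it. camera_info takes no time and is no camera call; for the wrist camera it gives the pose at the moment of the call.
- r.job_done(): hands the job in, once; it reports no verdict.
Trained networks look in the newest picture that a camera, given by its name, has taken for a name from the list of things; names that differ only in an ending like _2 or _b are one class to them, and where a whole thing is asked for, a point or a joint stands for the part that bears it (a point fixed in the world has none). Each returns a list of dicts, best first, with "score" (0 to 1); they miss things now and then, are a little off and sometimes report something else, mostly with a low value. They report only what shows in the picture. A call takes as long as a camera call. They do not tell look-alikes from the thing itself.
- models.boxes_of(camera, thing): "at" ([column, row] in pixels, amid what is visible of it).
- models.masks_of(camera, thing): "region" (384x512 bool, what is visible of it) and "at" ([column, row] in pixels, amid what is visible of it).
- models.tip_of(camera, thing): "at" ([column, row] in pixels: a listed point, or the origin of a listed thing).
The state is a dict: "time": time; "joint_pos": joint angles; "qd": joint speeds; "joint_torque": joint torques, N m; "position": TCP position; "ee_rot": TCP orientation; "ft_force": force on the tool from outside, world axes, zero at the start; "torque": the same for the moment, N m; "width": finger opening in m.
Only numpy, scipy, OpenCV 4.12 (cv2) and the standard library are available. Lean on these libraries where they do the work, as an engineer would, in place of code of your own. Each camera call takes 0.05 s, during which the arm holds its last target.

## Working session

There is one attempt and no reset: what is moved stays moved. The work goes in short steps, Python scripts to look and compute and a tool call to move; the robot and the scene stay as the last step left them, time stands still between calls to the robot, and variables do not carry over. Pictures are saved under pics/ and viewed, and the job is handed in when it is done.

Besides the shell and the picture viewer there is one more tool, called after "Call:" by a JSON object that holds its "name" and its "arguments". apply_moves: Moves the arm, as the interface text tells. Its arguments: {"type":"object","properties":{"targets":{"type":"array"},"grip_force":{"type":"number"}},"required":["targets"]}

```bash
ls; mkdir -p pics; cat > h.py <<'E'
from rig import r, viewer, models
import numpy as np, cv2
from scipy.spatial.transform import Rotation as R
def cap(n,f):
    p,d=viewer.capture(n); cv2.imwrite('pics/'+f,p); return p,d,viewer.camera_info(n)
def w(ci,u,v,z):
    c=np.array([(u-ci['cx'])/ci['fx']*z,(v-ci['cy'])/ci['fy']*z,z,1]); return (np.linalg.inv(np.array(ci['view']))@c)[:3]
def cloud(ci,d):
    v,u=np.mgrid[:d.shape[0],:d.shape[1]]
    c=np.stack([(u-ci['cx'])/ci['fx']*d,(v-ci['cy'])/ci['fy']*d,d,np.ones_like(d)],-1)
    return (c@np.linalg.inv(np.array(ci['view'])).T)[...,:3]
def proj(ci,p):
    c=np.array(ci['view'])@np.append(p,1); return np.array([c[0]/c[2]*ci['fx']+ci['cx'],c[1]/c[2]*ci['fy']+ci['cy']])
def st():
    o=r.observe(); return o
E
python3 - <<'E'
from h import *
for n in ['scene','top','wrist']:
    p,d,ci=cap(n,n+'0.png'); np.savez(n+'0.npz',p=p,d=d)
    print(n,{k:np.round(v,3).tolist() for k,v in ci.items()})
o=st();print({k:np.round(v,3).tolist() for k,v in o.items()})
E
```

```text
pics
scene {'fx': 365.646, 'fy': 365.646, 'cx': 261.088, 'cy': 194.234, 'view': [[-0.576, 0.817, -0.003, 0.365], [0.592, 0.415, -0.691, -0.203], [-0.563, -0.4, -0.723, 1.51], [0.0, 0.0, 0.0, 1.0]]}
top {'fx': 382.621, 'fy': 382.621, 'cx': 255.315, 'cy': 190.57, 'view': [[-0.003, -1.0, 0.012, -0.091], [-0.983, 0.001, -0.184, 0.548], [0.184, -0.012, -0.983, 1.293], [0.0, 0.0, 0.0, 1.0]]}
wrist {'fx': 292.499, 'fy': 292.499, 'cx': 254.951, 'cy': 195.415, 'view': [[0.419, 0.908, -0.002, -0.673], [0.873, -0.402, 0.275, -0.037], [0.249, -0.117, -0.961, 0.379], [0.0, 0.0, 0.0, 1.0]]}
{'time': 0.15, 'joint_pos': [0.988, 0.287, 1.578, 0.0, 1.279, -0.15], 'qd': [-0.001, -0.002, -0.003, -0.001, -0.001, 0.002], 'joint_torque': [0.001, -40.661, -29.314, -0.0, 0.004, -0.0], 'position': [0.283, 0.612, 0.23], 'ee_rot': [0.69, 0.151, 0.691, -0.152], 'ft_force': [0.434, 1.291, 0.246], 'torque': [-0.043, 0.07, 0.009], 'width': 0.086}
```

View pics/scene0.png

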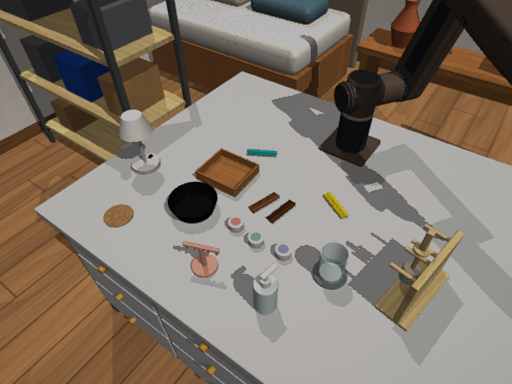

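View pics/top0.png

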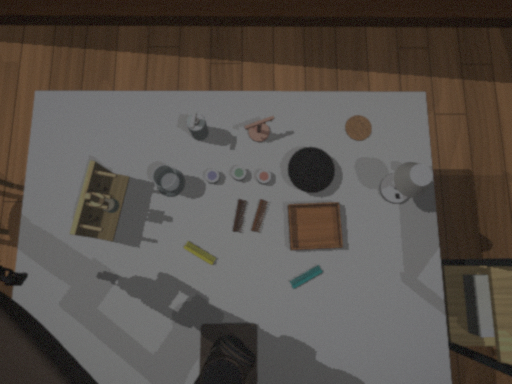

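View pics/wrist0.png

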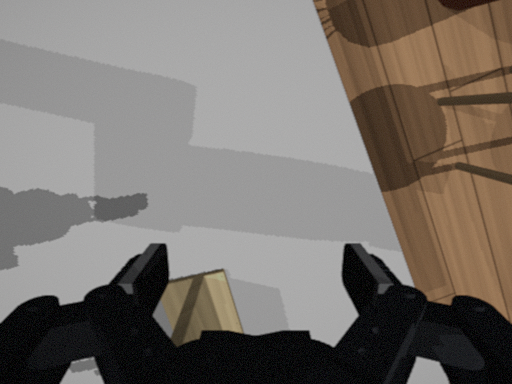

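The scene view shows two brown combs at (281,211) and (264,203), three tins at (236,224), (256,240) and (283,251), and the yellow and turquoise look-alikes at (336,205) and (262,153). The board is at (415,275), the tumbler at (331,265), the bowl at (193,203) and the tray at (228,171).

```bash
python3 - <<'E'
from h import *
names=['brush_grip','brush_collar','hang','tumbler_floor','tray','bowl','lotion_c','earstand_c','lamp_c','comb0_c','comb1_c','comb2_c','tin0_c','tin1_c','tin2_c']
P={}
for cam in ['top','scene']:
    p,d,ci=cap(cam,cam+'1.png'); C=cloud(ci,d)
    for n in names:
        out=[]
        for q in models.tip_of(cam,n)[:3]:
            u,v=q['at']; c=C[int(round(v)),int(round(u))]
            out.append((round(q['score'],2),np.round([u,v]).tolist(),np.round(c,3).tolist()))
        print(cam,n,out)
    if cam=='top':
        for n in ['comb0_c','comb2_c','comb1_c','tin0_c','tin1_c','tin2_c']:
            for q in models.masks_of(cam,n)[:4]:
                m=q['region']; pts=C[m]
                if len(pts)<5: continue
                pts=pts[pts[:,2]<0.1]
                mm=np.median(pts,0); rc=cv2.minAreaRect((pts[:,:2]*1000).astype(np.float32))
                print('mask',n,round(q['score'],2),np.round(q['at']),len(pts),np.round(mm,3),np.round(np.array(rc[0])),np.round(rc[1]),round(rc[2]),p[m].mean(0).round())
E
```

```text
top brush_grip [(0.56, [92.0, 197.0], [0.494, 0.4, 0.235])]
top brush_collar [(0.67, [101.0, 199.0], [0.497, 0.393, 0.183])]
top hang [(0.65, [101.0, 201.0], [0.491, 0.395, 0.178])]
top tumbler_floor [(0.62, [170.0, 181.0], [0.59, 0.216, 0.016])]
top tray [(0.67, [312.0, 227.0], [0.424, -0.295, 0.006])]
top bowl [(0.78, [307.0, 173.0], [0.621, -0.282, 0.009])]
top lotion_c [(0.88, [200.0, 128.0], [0.755, 0.098, 0.117])]
top earstand_c [(0.74, [260.0, 123.0], [0.779, -0.109, 0.102])]
top lamp_c [(0.75, [408.0, 181.0], [0.546, -0.564, 0.218])]
top comb0_c [(0.84, [309.0, 277.0], [0.249, -0.278, 0.013]), (0.79, [258.0, 216.0], [0.463, -0.102, 0.015]), (0.7, [198.0, 251.0], [0.34, 0.11, 0.005])]
top comb1_c [(0.16, [98.0, 199.0], [0.495, 0.399, 0.192])]
top comb2_c [(0.57, [237.0, 216.0], [0.463, -0.027, 0.014]), (0.26, [170.0, 183.0], [0.583, 0.216, 0.014])]
top tin0_c [(0.51, [262.0, 178.0], [0.598, -0.117, 0.028]), (0.49, [201.0, 128.0], [0.755, 0.095, 0.116])]
top tin1_c [(0.58, [260.0, 122.0], [0.78, -0.109, 0.108]), (0.56, [241.0, 176.0], [0.605, -0.041, 0.029])]
top tin2_c [(0.64,
[... 1247 characters left out ...]
0.78, [194.0, 210.0], [1.181, 0.39, 0.953])]
scene lotion_c [(0.84, [268.0, 296.0], [0.804, 0.142, 0.109])]
scene earstand_c [(0.94, [200.0, 254.0], [0.79, -0.104, 0.072])]
scene lamp_c [(0.7, [137.0, 139.0], [0.599, -0.553, 0.166]), (0.52, [203.0, 253.0], [0.786, -0.095, 0.08])]
scene comb0_c [(0.78, [332.0, 204.0], [0.34, 0.096, 0.007]), (0.69, [261.0, 202.0], [0.474, -0.112, 0.006]), (0.52, [202.0, 254.0], [0.79, -0.096, 0.078])]
scene comb1_c []
scene comb2_c [(0.81, [277.0, 210.0], [0.473, -0.046, 0.006])]
scene tin0_c [(0.49, [235.0, 227.0], [0.627, -0.107, 0.027])]
scene tin1_c [(0.59, [256.0, 240.0], [0.632, -0.02, 0.029])]
scene tin2_c [(0.53, [282.0, 249.0], [0.612, 0.064, 0.026])]
```

```bash
python3 - <<'E'
from h import *
p=np.load('top0.npz')['p'];q=np.load('scene0.npz')['p']
a=cv2.resize(p[150:250,60:200],None,fx=5,fy=5,interpolation=cv2.INTER_CUBIC)
b=cv2.resize(q[210:330,300:470],None,fx=4.5,fy=4.5,interpolation=cv2.INTER_CUBIC)
cv2.imwrite('pics/ztop.png',a);cv2.imwrite('pics/zsc.png',b)
for n in ['top','scene']:
    d=np.load(n+'0.npz')['d'];ci=viewer.camera_info(n);C=cloud(ci,d)
    reg=C[150:250,60:140] if n=='top' else C[210:330,370:470]
    for lo,hi in [(0.008,0.02),(0.13,0.158),(0.160,0.175),(0.178,0.2),(0.2,0.26)]:
        s=reg[(reg[...,2]>lo)&(reg[...,2]<hi)]
        print(n,lo,hi,len(s))
        if len(s)>4:
            rc=cv2.minAreaRect((s[:,:2]*1000).astype(np.float32));print(np.round(s.mean(0),3),[np.round(x) for x in rc],np.round(s[:,2].max(),3))
    reg=C[150:215,140:200] if n=='top' else C[235:295,305:355]
    s=reg[(reg[...,2]>0.10)&(reg[...,2]<0.12)];print('rim',len(s),np.round(s.mean(0),3),s.min(0).round(3),s.max(0).round(3), cv2.minEnclosingCircle((s[:,:2]*1000).astype(np.float32)))
E
```

```text
top 0.008 0.02 836
[0.493 0.416 0.013] [array([495., 463.]), array([243., 261.]), np.float64(81.0)] 0.02
top 0.13 0.158 205
[0.5   0.444 0.144] [array([500., 424.]), array([ 45., 239.]), np.float64(79.0)] 0.158
top 0.16 0.175 415
[0.496 0.418 0.169] [array([497., 410.]), array([ 74., 239.]), np.float64(79.0)] 0.175
top 0.178 0.2 559
[0.501 0.444 0.184] [array([498., 417.]), array([ 90., 239.]), np.float64(79.0)] 0.2
top 0.2 0.26 83
[0.495 0.404 0.235] [array([496., 407.]), array([18., 19.]), np.float64(1.0)] 0.253
rim 117 [0.59  0.217 0.108] [0.549 0.175 0.1  ] [0.629 0.257 0.117] ((588.86181640625, 216.02786254882812), 41.43424606323242)
scene 0.008 0.02 1500
[0.535 0.441 0.012] [array([504., 441.]), array([100., 242.]), np.float64(79.0)] 0.02
scene 0.13 0.158 130
[0.56  0.444 0.143] [array([508., 434.]), array([ 58., 232.]), np.float64(79.0)] 0.158
scene 0.16 0.175 497
[0.518 0.415 0.168] [array([504., 420.]), array([ 88., 233.]), np.float64(79.0)] 0.175
scene 0.178 0.2 725
[0.514 0.446 0.184] [array([501., 427.]), array([ 74., 241.]), np.float64(79.0)] 0.2
scene 0.2 0.26 147
[0.504 0.411 0.231] [array([499., 411.]), array([18., 20.]), np.float64(85.0)] 0.251
rim 207 [0.591 0.22  0.107] [0.548 0.179 0.1  ] [0.631 0.26  0.115] ((589.8997192382812, 219.2310333251953), 41.760223388671875)
```

View pics/ztop.png

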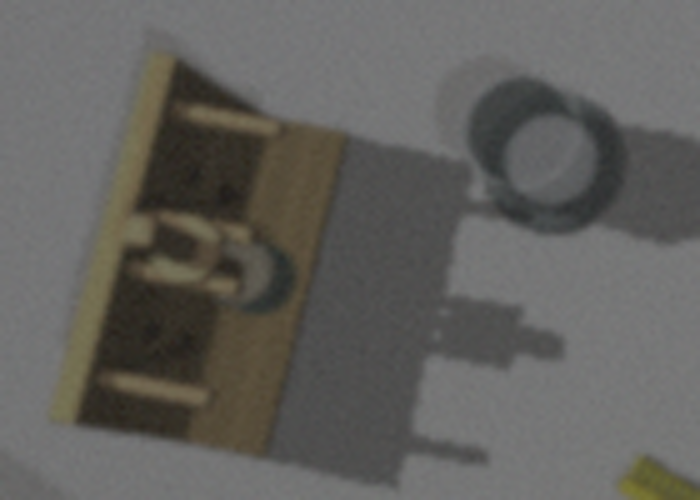

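View pics/zsc.png

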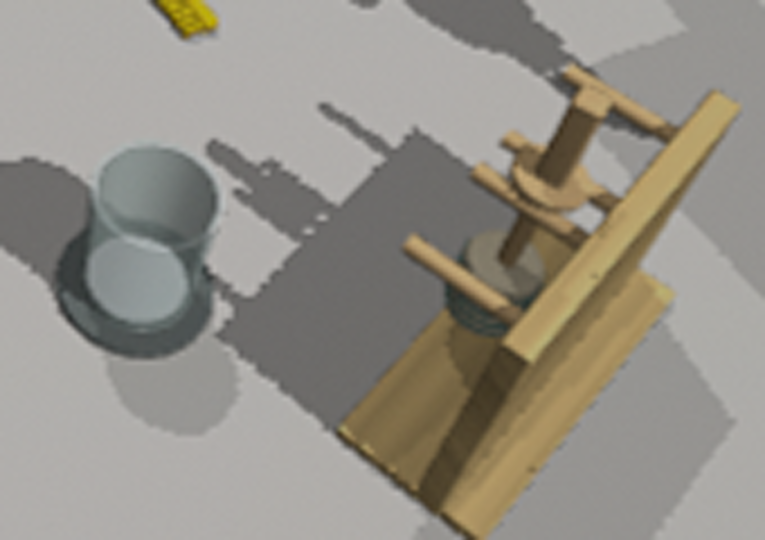

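The zoomed top view shows the brush hanging on the two middle pegs, with the pegs pointing toward −y. The tumbler is centred near (0.590, 0.217). Next I bring the wrist camera over the brush to get the handle's yaw.

```bash
cat >> h.py <<'E'
def pose():
    o=st(); M=R.from_quat(np.array(o['ee_rot'])[[1,2,3,0]]).as_matrix(); return np.array(o['position']),M,o
def plan(tgt,jawdeg=None):
    """prints spin needed and tool-frame travel AFTER spin"""
    p,M,o=pose(); s=0
    cur=np.degrees(np.arctan2(M[1,1],M[0,1]))
    if jawdeg is not None:
        # spin about tool x (down): positive spin turns clockwise from above
        d=(cur-jawdeg+90)%180-90; s=np.radians(d); M=M@R.from_rotvec([s,0,0]).as_matrix()
    print('pos',p.round(4),'xaxis',M[:,0].round(3),'jaw',round(cur,1),'spin',round(s,3),'j6',round(o['joint_pos'][5],2),'travel',(M.T@(np.array(tgt)-p)).round(4),'w',round(o['width'],4),'t',o['time'],'F',np.round(o['ft_force'],1))
E
python3 - <<'E'
from h import *
p,M,o=pose();ci=viewer.camera_info('wrist');V=np.array(ci['view'])
c=-V[:3,:3].T@V[:3,3];print('cam in tool',(M.T@(c-p)).round(3),(M.T@V[2,:3]).round(3))
u=np.array([.191,.982]);h=np.array([.497,.408])
plan([0.43,0.36,0.33],169)
plan([*(h-0.06*u),0.33],169)
E
```

```text
cam in tool [-0.143 -0.001 -0.069] [0.961 0.    0.276]
pos [0.2831 0.6128 0.2313] xaxis [ 0. -0. -1.] jaw 65.2 spin 1.33 j6 -0.15 travel [-0.0987  0.1925  0.2201] w 0.085 t 2.05 F [ 0.1 -0.3 -0.3]
pos [0.2831 0.6128 0.2313] xaxis [ 0. -0. -1.] jaw 65.2 spin 1.33 j6 -0.15 travel [-0.0987  0.2491  0.2202] w 0.085 t 2.05 F [ 0.1 -0.3 -0.3]
```

Call:
{"name": "apply_moves", "arguments": {"targets": [{"jaw":-1,"travel":[-0.025,0,0],"spin":0.166},{"jaw":-1,"travel":[-0.025,0,0],"spin":0.166},{"jaw":-1,"travel":[-0.025,0,0],"spin":0.166},{"jaw":-1,"travel":[-0.025,0,0],"spin":0.166},{"jaw":-1,"travel":[0,0,0],"spin":0.166},{"jaw":-1,"travel":[0,0,0],"spin":0.166},{"jaw":-1,"travel":[0,0,0],"spin":0.166},{"jaw":-1,"travel":[0,0,0],"spin":0.166}]}}

```text
time: 3.05
position: [0.2831, 0.6127, 0.3313]
ee_rot: [0.449, 0.546, 0.449, -0.546]
ft_force: [-0.1, 0.2, -0.4]
width: 0.0854
```

Call:
{"name": "apply_moves", "arguments": {"targets": [{"jaw":-1,"travel":[0,0.04,0.04],"spin":0},{"jaw":-1,"travel":[0,0.04,0.04],"spin":0},{"jaw":-1,"travel":[0,0.04,0.04],"spin":0},{"jaw":-1,"travel":[0,0.04,0.04],"spin":0},{"jaw":-1,"travel":[0,0.04,0.03],"spin":0},{"jaw":-1,"travel":[0,0.02,0],"spin":0},{"jaw":-1,"travel":[0,0,0],"spin":0}]}}

```text
time: 3.92
position: [0.464, 0.3846, 0.3311]
ee_rot: [-0.45, -0.545, -0.45, 0.546]
ft_force: [-0.1, 0.2, -0.2]
width: 0.0856
```

```bash
python3 - <<'E'
from h import *
p,d,ci=cap('wrist','w1.png'); np.savez('w1.npz',p=p,d=d,view=ci['view'])
plan([0.5,0.408,0.30],169)
C=cloud(ci,d)
s=C[(C[...,2]>0.235)&(C[...,2]<0.26)&(abs(C[...,0]-.5)<.06)&(abs(C[...,1]-.41)<.06)]
print(len(s),s.mean(0).round(4),cv2.minAreaRect((s[:,:2]*1000).astype(np.float32)))
for n in ['brush_grip','brush_collar','hang']:
    for q in models.tip_of('wrist',n)[:2]: print(n,q['score'],q['at'],C[int(q['at'][1]),int(q['at'][0])])
E
```

```text
pos [0.4631 0.3852 0.3311] xaxis [-0.001  0.    -1.   ] jaw -10.9 spin 0.002 j6 0.72 travel [ 0.031   0.0319 -0.0294] w 0.0858 t 3.975 F [ 0.1 -0.6  0. ]
561 [0.4954 0.4098 0.2479] ((495.7954406738281, 408.7988586425781), (18.1580753326416, 18.003416061401367), 85.30953979492188)
brush_grip 0.84 [284.8, 157.7] [0.49251821 0.41495302 0.24881039]
brush_collar 0.59 [277.9, 149.2] [0.48977828 0.41775709 0.21708871]
brush_collar 0.35 [364.9, 312.2] [0.49700233 0.39365905 0.40430369]
```

View pics/w1.png

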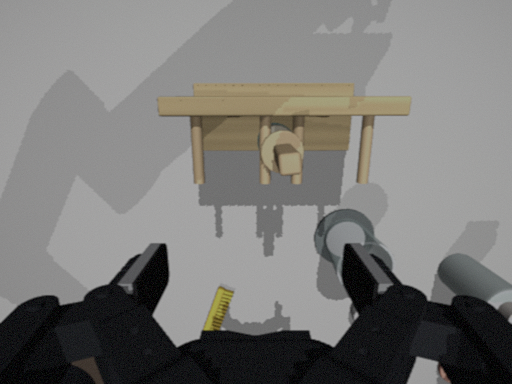

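Wrist view: handle top at (287,158), with the board and four pegs clearly visible. I fit the pegs and board to get the hang frame.

```bash
python3 - <<'E'
from h import *
f=np.load('w1.npz');ci=viewer.camera_info('wrist');ci['view']=f['view'];C=cloud(ci,f['d']).reshape(-1,3)
def rep(C,tag):
    b=C[(C[:,2]>.178)&(C[:,2]<.192)&(abs(C[:,0]-.5)<.2)&(C[:,1]>.42)&(C[:,1]<.52)]
    rb=cv2.minAreaRect((b[:,:2]*1000).astype(np.float32));print(tag,'board top',len(b),rb)
    a=np.radians(79);ux=np.array([np.cos(a),np.sin(a)]);uy=np.array([-ux[1],ux[0]])
    print(' board x range',np.percentile(b[:,:2]@ux,[2,98]).round(4),'y range',np.percentile(b[:,:2]@uy,[.5,99.5]).round(4), 'mean',b.mean(0).round(4))
    g=C[(C[:,2]>.160)&(C[:,2]<.176)&(abs(C[:,0]-.5)<.15)&(C[:,1]>.3)&(C[:,1]<.5)]
    X=g[:,:2]@ux;Y=g[:,:2]@uy
    h=np.histogram(Y,bins=np.arange(-.56,-.24,.004));print(list(zip(h[1].round(3)[:-1],h[0])))
    print(' peg end x',np.percentile(X,[.5,2]).round(4))
rep(C,'wrist')
for n in ['top','scene']:
    rep(cloud(viewer.camera_info(n),np.load(n+'0.npz')['d']).reshape(-1,3),n)
E
```

```text
wrist board top 5218 ((501.1944885253906, 438.86981201171875), (45.39762496948242, 239.40016174316406), 79.11465454101562)
 board x range [0.5098 0.5491] y range [-0.5262 -0.2905] mean [0.5048 0.4508 0.1848]
[(np.float64(-0.56), np.int64(0)), (np.float64(-0.556), np.int64(0)), (np.float64(-0.552), np.int64(0)), (np.float64(-0.548), np.int64(0)), (np.float64(-0.544), np.int64(0)), (np.float64(-0.54), np.int64(0)), (np.float64(-0.536), np.int64(0)), (np.float64(-0.532), np.int64(0)), (np.float64(-0.528), np.int64(0)), (np.float64(-0.524), np.int64(0)), (np.float64(-0.52), np.int64(0)), (np.float64(-0.516), np.int64(0)), (np.float64(-0.512), np.int64(0)), (np.float64(-0.508), np.int64(0)), (np.float64(-0.504), np.int64(70)), (np.float64(-0.5), np.int64(235)), (np.float64(-0.496), np.int64(305)), (np.float64(-0.492), np.int64(213)), (np.float64(-0.488), np.int64(0)), (np.float64(-0.484), np.int64(0)), (np.float64(-0.48), np.int64(0)), (np.float64(-0.476), np.int64(0)), (np.float64(-0.472), np.int64(0)), (np.float64(-0.468), np.int64(0)), (np.float64(-0.464), np.int64(0)), (np.float64(-0.
[... 7288 characters left out ...]
.int64(12)), (np.float64(-0.316), np.int64(0)), (np.float64(-0.312), np.int64(2)), (np.float64(-0.308), np.int64(0)), (np.float64(-0.304), np.int64(0)), (np.float64(-0.3), np.int64(1)), (np.float64(-0.296), np.int64(0)), (np.float64(-0.292), np.int64(0)), (np.float64(-0.288), np.int64(0)), (np.float64(-0.284), np.int64(0)), (np.float64(-0.28), np.int64(0)), (np.float64(-0.276), np.int64(0)), (np.float64(-0.272), np.int64(0)), (np.float64(-0.268), np.int64(0)), (np.float64(-0.264), np.int64(0)), (np.float64(-0.26), np.int64(0)), (np.float64(-0.256), np.int64(0)), (np.float64(-0.252), np.int64(0)), (np.float64(-0.248), np.int64(0)), (np.float64(-0.244), np.int64(0))]
 peg end x [0.4644 0.465 ]
```

Handle at (0.4957, 0.409), top at z 0.249 as expected, yaw about −5°. Hang point at (0.496, 0.403). I now move in to grip.

```bash
python3 - <<'E'
from h import *
plan([0.4957,0.409,0.197],-4.7)
E
```

```text
pos [0.4622 0.3858 0.3312] xaxis [-0.001  0.    -1.   ] jaw -10.8 spin -0.106 j6 0.71 travel [ 0.1342  0.0316 -0.0258] w 0.0851 t 4.125 F [ 1.   0.1 -0.3]
```

Call:
{"name": "apply_moves", "arguments": {"targets": [{"jaw":-1,"travel":[0,0,0],"spin":-0.106},{"jaw":-1,"travel":[0.02,0.0316,-0.0258],"spin":0},{"jaw":-1,"travel":[0.02,0,0],"spin":0},{"jaw":-1,"travel":[0.02,0,0],"spin":0},{"jaw":-1,"travel":[0,0,0],"spin":0}]}}

```text
time: 4.75
position: [0.495, 0.4072, 0.2685]
ee_rot: [-0.478, -0.519, -0.479, 0.522]
ft_force: [-0.1, -0.5, 0.1]
width: 0.0857
```

```bash
python3 - <<'E'
from h import *
plan([0.4957,0.409,0.197],-4.7)
p,d,ci=cap('wrist','w2.png');C=cloud(ci,d)
s=C[(C[...,2]>0.235)&(C[...,2]<0.256)&(abs(C[...,0]-.5)<.05)&(abs(C[...,1]-.41)<.05)]
print(len(s),s.mean(0).round(4),cv2.minAreaRect((s[:,:2]*1000).astype(np.float32)))
E
```

```text
pos [0.495  0.4072 0.2685] xaxis [-0.004 -0.003 -1.   ] jaw -4.8 spin -0.001 j6 0.61 travel [ 0.0715  0.0009 -0.0021] w 0.0857 t 4.75 F [-0.1 -0.5  0.1]
975 [0.498  0.4107 0.249 ] ((497.9669494628906, 408.755126953125), (17.9261531829834, 17.8719425201416), 86.02233123779297)
```

View pics/w2.png

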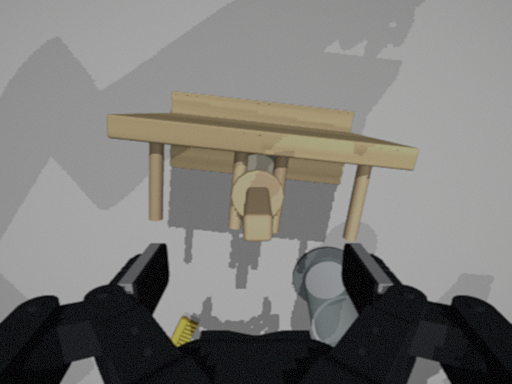

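The handle top at (258,230) lies midway between the fingers and square to them. I descend and close gently.

Call:
{"name": "apply_moves", "arguments": {"targets": [{"jaw":-1,"travel":[0.025,0.002,-0.002],"spin":0},{"jaw":-1,"travel":[0.025,0,0],"spin":0},{"jaw":-1,"travel":[0.02,0,0],"spin":0},{"jaw":-1,"travel":[0,0,0],"spin":0},{"jaw":-0.3,"travel":[0,0,0],"spin":0},{"jaw":0.2,"travel":[0,0,0],"spin":0},{"jaw":1,"travel":[0,0,0],"spin":0},{"jaw":1,"travel":[0,0,0],"spin":0},{"jaw":1,"travel":[0,0,0],"spin":0},{"jaw":1,"travel":[0,0,0],"spin":0}], "grip_force": 60}}

```text
time: 6.05
position: [0.4991, 0.4097, 0.2019]
ee_rot: [0.479, 0.521, 0.479, -0.52]
ft_force: [-0.3, -0.2, 2.7]
width: 0.0175
```

```bash
python3 - <<'E'
from h import *
plan([0.4957,0.409,0.197],-4.7)
E
```

```text
pos [0.4991 0.4097 0.2019] xaxis [ 0.  0. -1.] jaw -4.8 spin -0.002 j6 0.61 travel [ 0.0049 -0.0034  0.001 ] w 0.0175 t 6.05 F [-0.3 -0.2  2.7]
```

Call:
{"name": "apply_moves", "arguments": {"targets": [{"jaw":1,"travel":[-0.007,0,0],"spin":0},{"jaw":1,"travel":[-0.008,0,0],"spin":0},{"jaw":1,"travel":[0,0,0],"spin":0},{"jaw":1,"travel":[0,-0.0022,0.02],"spin":0},{"jaw":1,"travel":[0,-0.0022,0.02],"spin":0},{"jaw":1,"travel":[0,-0.0022,0.02],"spin":0},{"jaw":1,"travel":[0,-0.0022,0.02],"spin":0},{"jaw":1,"travel":[0,-0.0022,0.02],"spin":0},{"jaw":1,"travel":[0,0,0],"spin":0}]}}

```text
time: 7.18
position: [0.4796, 0.3094, 0.2164]
ee_rot: [0.478, 0.521, 0.478, -0.521]
ft_force: [-0.2, 0.8, -1.8]
width: 0.0173
```

```bash
python3 - <<'E'
from h import *
plan([0.590,0.218,0.32])
p,d,ci=cap('scene','s2.png');C=cloud(ci,d)
cv2.imwrite('pics/s2z.png',cv2.resize(p[120:320,260:480],None,fx=2.7,fy=2.7,interpolation=cv2.INTER_CUBIC))
q,d2,c2=cap('top','t2.png')
for cam in ['scene','top']:
  for n in ['brush_tip','brush_collar','brush_grip']:
    print(cam,n,[(round(x['score'],2),np.round(x['at']),) for x in models.tip_of(cam,n)[:2]])
E
```

```text
pos [0.4796 0.3094 0.2164] xaxis [ 0.  0. -1.] jaw -4.9 spin 0 j6 0.48 travel [-0.1036  0.1179  0.0816] w 0.0173 t 7.175 F [-0.2  0.8 -1.8]
scene brush_tip [(0.73, array([377., 252.])), (0.35, array([391., 213.]))]
scene brush_collar [(0.6, array([389., 227.]))]
scene brush_grip [(0.66, array([391., 214.])), (0.46, array([236., 223.]))]
top brush_tip [(0.71, array([137., 208.])), (0.61, array([258., 123.]))]
top brush_collar [(0.63, array([130., 202.])), (0.24, array([123., 204.]))]
top brush_grip [(0.54, array([123., 202.]))]
```

View pics/s2z.png

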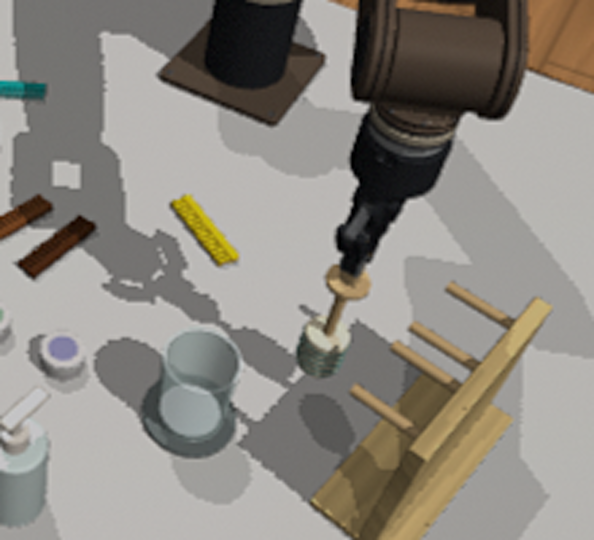

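The brush is off the pegs, held upright at crop (345,290). I raise it and carry it above the tumbler.

Call:
{"name": "apply_moves", "arguments": {"targets": [{"jaw":1,"travel":[-0.03,0,0],"spin":0},{"jaw":1,"travel":[-0.03,0,0],"spin":0},{"jaw":1,"travel":[-0.03,0,0],"spin":0},{"jaw":1,"travel":[-0.014,0.03,0.02],"spin":0},{"jaw":1,"travel":[0,0.03,0.02],"spin":0},{"jaw":1,"travel":[0,0.03,0.02],"spin":0},{"jaw":1,"travel":[0,0.028,0.022],"spin":0},{"jaw":1,"travel":[0,0,0],"spin":0},{"jaw":1,"travel":[0,0,0],"spin":0}]}}

```text
time: 8.7
position: [0.5901, 0.2196, 0.3201]
ee_rot: [-0.478, -0.52, -0.479, 0.521]
ft_force: [-0.3, 0.5, -1.6]
width: 0.0171
```

```bash
python3 - <<'E'
from h import *
from scipy.optimize import least_squares
plan([0.590,0.218,0.32])
p0,M,o=pose(); t=p0
for cam in ['scene','top']:
    p,d,ci=cap(cam,cam+'3.png');C=cloud(ci,d).reshape(-1,3)
    D=np.linalg.norm(C[:,:2]-t[:2],axis=1)
    def fit(zlo,zhi,rr,tag):
        s=C[(C[:,2]>zlo)&(C[:,2]<zhi)&(D<0.05)]
        if len(s)<8: print(tag,len(s));return
        f=least_squares(lambda c:np.hypot(s[:,0]-c[0],s[:,1]-c[1])-rr,t[:2],loss='soft_l1',f_scale=.002)
        print(cam,tag,len(s),'off mm',((f.x-t[:2])*1000).round(1),'rms',np.sqrt(2*f.cost/len(s)).round(4),'zmin',np.percentile(s[:,2],1).round(4))
    b=t[2]-.166
    fit(b+.006,b+.05,.024,'head'); fit(b-.02,b+.05,.024,'head(all)')
    s=C[(C[:,2]>b+.128)&(C[:,2]<b+.15)&(D<.05)]
    print(cam,'collar',len(s), s[:,2].max() if len(s) else 0, [x for x in (cv2.minEnclosingCircle((s[:,:2]*1000).astype(np.float32)) if len(s) else [])],t*1000)
cv2.imwrite('pics/s3z.png',cv2.resize(cv2.imread('pics/scene3.png')[100:320,240:460],None,fx=2.7,fy=2.7,interpolation=cv2.INTER_CUBIC))
cv2.imwrite('pics/t3z.png',cv2.resize(p[130:240,110:240],None,fx=5,fy=5,interpolation=cv2.INTER_CUBIC))
E
```

```text
pos [0.5901 0.2196 0.3201] xaxis [-0.001  0.    -1.   ] jaw -4.8 spin 0 j6 0.28 travel [0.0001 0.     0.0016] w 0.0171 t 8.7 F [-0.3  0.5 -1.6]
scene head 204 off mm [-0.7  1.3] rms 0.0008 zmin 0.1612
scene head(all) 212 off mm [-0.8  1.3] rms 0.0009 zmin 0.1555
scene collar 164 0.30400437971410255 [(591.7713623046875, 221.07406616210938), 21.531326293945312] [590.09840702 219.59699492 320.06249225]
top head 72 off mm [-1.3 -1.1] rms 0.0007 zmin 0.1641
top head(all) 72 off mm [-1.3 -1.1] rms 0.0007 zmin 0.1641
top collar 67 0.30338920381769174 [(587.7457275390625, 209.759521484375), 19.262161254882812] [590.09840702 219.59699492 320.06249225]
```

View pics/s3z.png

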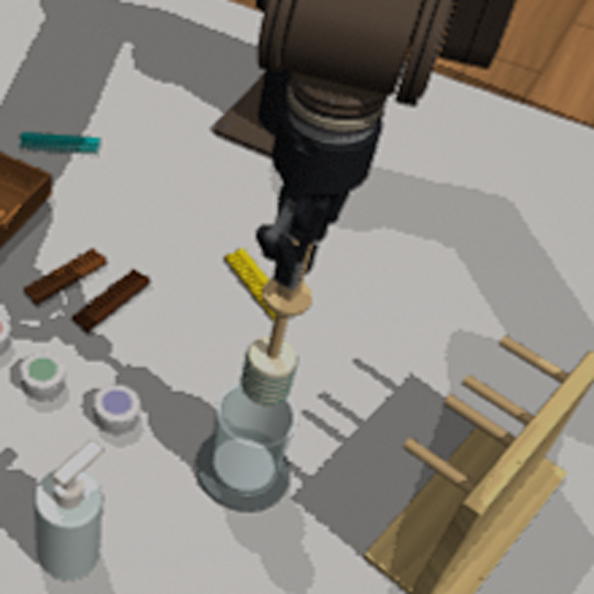

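View pics/t3z.png

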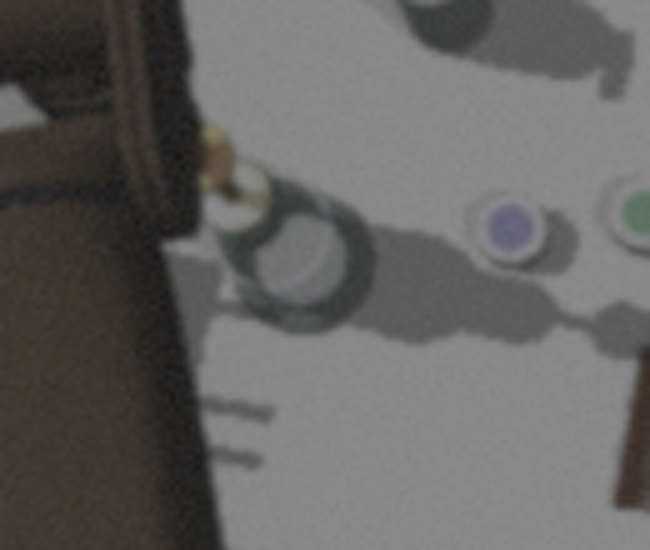

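The head is within about 1.5 mm of the tool axis. I enter the tumbler and check partway down.

Call:
{"name": "apply_moves", "arguments": {"targets": [{"jaw":1,"travel":[0.02,0,0.002],"spin":0},{"jaw":1,"travel":[0.02,0,0],"spin":0},{"jaw":1,"travel":[0.02,0,0],"spin":0},{"jaw":1,"travel":[0.02,0,0],"spin":0},{"jaw":1,"travel":[0,0,0],"spin":0}]}}

```text
time: 9.43
position: [0.5888, 0.2169, 0.2369]
ee_rot: [-0.478, -0.519, -0.48, 0.522]
ft_force: [0.4, 0.1, -0.3]
width: 0.0176
```

```bash
python3 - <<'E'
from h import *
plan([0.5895,0.2178,0.190])
p,d,ci=cap('scene','s4.png')
cv2.imwrite('pics/s4z.png',cv2.resize(p[200:310,280:390],None,fx=5,fy=5,interpolation=cv2.INTER_CUBIC))
E
```

```text
pos [0.5888 0.2169 0.2369] xaxis [-0.006 -0.001 -1.   ] jaw -4.8 spin 0 j6 0.28 travel [ 0.0469  0.0009 -0.001 ] w 0.0176 t 9.425 F [ 0.4  0.1 -0.3]
```

View pics/s4z.png

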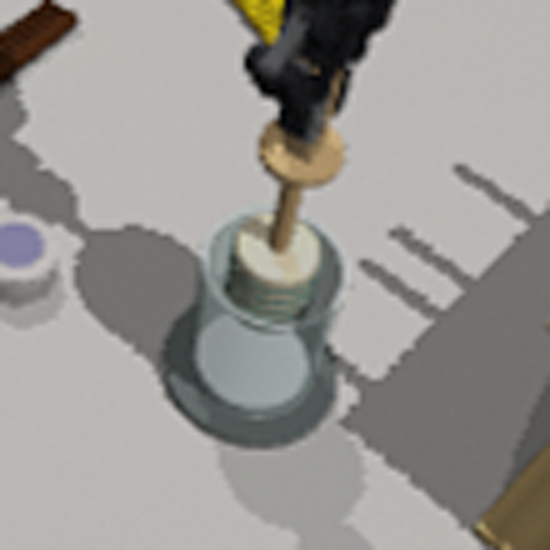

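The head is inside and centred (crop 275,265). I go down for stroke 1.

Call:
{"name": "apply_moves", "arguments": {"targets": [{"jaw":1,"travel":[0.016,0,0],"spin":0},{"jaw":1,"travel":[0.016,0,0],"spin":0},{"jaw":1,"travel":[0.016,0,0],"spin":0},{"jaw":1,"travel":[0,0,0],"spin":0},{"jaw":1,"travel":[0,0,0],"spin":0}]}}

```text
time: 10.1
position: [0.5904, 0.2172, 0.1925]
ee_rot: [0.479, 0.521, 0.478, -0.52]
ft_force: [-0.9, -0.5, -0.4]
width: 0.0175
```

```bash
python3 - <<'E'
from h import *
plan([0.5895,0.2178,0.190])
p,d,ci=cap('scene','s5.png');C=cloud(ci,d).reshape(-1,3)
D=np.linalg.norm(C[:,:2]-[.5893,.2175],axis=1)
s=C[(D<.024)&(C[:,2]>.14)&(C[:,2]<.18)]
print('collar top z',len(s),np.percentile(s[:,2],[5,50,95]) if len(s) else 0)
E
```

```text
pos [0.5904 0.2172 0.1925] xaxis [ 0.  0. -1.] jaw -4.8 spin 0 j6 0.28 travel [ 0.0025 -0.001  -0.0005] w 0.0175 t 10.1 F [-0.9 -0.5 -0.4]
collar top z 139 [0.1644831  0.1688483  0.17717674]
```

Collar top at z 0.169 puts the tip at about 0.026, 13 mm above the floor. Stroke 1 is down. I continue with strokes 1–2.

Call:
{"name": "apply_moves", "arguments": {"targets": [{"jaw":1,"travel":[-0.023,0,0],"spin":0},{"jaw":1,"travel":[-0.023,0,0],"spin":0},{"jaw":1,"travel":[-0.022,0,0],"spin":0},{"jaw":1,"travel":[0,0,0],"spin":0},{"jaw":1,"travel":[0,0,0],"spin":0},{"jaw":1,"travel":[0.017,0,0],"spin":0},{"jaw":1,"travel":[0.017,0,0],"spin":0},{"jaw":1,"travel":[0.017,0,0],"spin":0},{"jaw":1,"travel":[0.017,0,0],"spin":0},{"jaw":1,"travel":[0,0,0],"spin":0},{"jaw":1,"travel":[0,0,0],"spin":0}]}}

```text
time: 11.52
position: [0.5906, 0.2173, 0.1927]
ee_rot: [0.479, 0.521, 0.478, -0.52]
ft_force: [0.6, -0.1, -2.5]
width: 0.0172
```

Call:
{"name": "apply_moves", "arguments": {"targets": [{"jaw":1,"travel":[-0.023,0,0],"spin":0},{"jaw":1,"travel":[-0.023,0,0],"spin":0},{"jaw":1,"travel":[-0.022,0,0],"spin":0},{"jaw":1,"travel":[0,0,0],"spin":0},{"jaw":1,"travel":[0,0,0],"spin":0}]}}

```text
time: 12.15
position: [0.59, 0.2172, 0.26]
ee_rot: [-0.479, -0.52, -0.479, 0.521]
ft_force: [-0.1, 0.2, -1.3]
width: 0.0175
```

Call:
{"name": "apply_moves", "arguments": {"targets": [{"jaw":1,"travel":[0.017,0,0],"spin":0},{"jaw":1,"travel":[0.017,0,0],"spin":0},{"jaw":1,"travel":[0.017,0,0],"spin":0},{"jaw":1,"travel":[0.017,0,0],"spin":0},{"jaw":1,"travel":[0,0,0],"spin":0},{"jaw":1,"travel":[0,0,0],"spin":0}]}}

```text
time: 12.9
position: [0.5906, 0.2173, 0.1927]
ee_rot: [0.479, 0.521, 0.478, -0.52]
ft_force: [0.3, -0.9, -0.5]
width: 0.0172
```

Call:
{"name": "apply_moves", "arguments": {"targets": [{"jaw":1,"travel":[-0.023,0,0],"spin":0},{"jaw":1,"travel":[-0.023,0,0],"spin":0},{"jaw":1,"travel":[-0.022,0,0],"spin":0},{"jaw":1,"travel":[0,0,0],"spin":0},{"jaw":1,"travel":[0,0,0],"spin":0}]}}

```text
time: 13.52
position: [0.59, 0.2172, 0.26]
ee_rot: [-0.479, -0.52, -0.479, 0.521]
ft_force: [-0.7, 0.0, -0.9]
width: 0.0173
```

Call:
{"name": "apply_moves", "arguments": {"targets": [{"jaw":1,"travel":[0.017,0,0],"spin":0},{"jaw":1,"travel":[0.017,0,0],"spin":0},{"jaw":1,"travel":[0.017,0,0],"spin":0},{"jaw":1,"travel":[0.017,0,0],"spin":0},{"jaw":1,"travel":[0,0,0],"spin":0},{"jaw":1,"travel":[0,0,0],"spin":0}]}}

```text
time: 14.28
position: [0.5906, 0.2173, 0.1928]
ee_rot: [0.479, 0.521, 0.478, -0.52]
ft_force: [-0.7, -0.3, -0.6]
width: 0.0175
```

Call:
{"name": "apply_moves", "arguments": {"targets": [{"jaw":1,"travel":[-0.023,0,0],"spin":0},{"jaw":1,"travel":[-0.023,0,0],"spin":0},{"jaw":1,"travel":[-0.022,0,0],"spin":0},{"jaw":1,"travel":[0,0,0],"spin":0},{"jaw":1,"travel":[0,0,0],"spin":0}]}}

```text
time: 14.9
position: [0.59, 0.2172, 0.26]
ee_rot: [-0.479, -0.52, -0.479, 0.521]
ft_force: [-0.8, -0.1, -1.6]
width: 0.0173
```

```bash
python3 - <<'E'
from h import *
plan([0.5895,0.2178,0.32])
p,d,ci=cap('scene','s6.png');C=cloud(ci,d).reshape(-1,3)
t,_,_=pose();D=np.linalg.norm(C[:,:2]-t[:2],axis=1)
s=C[(D<.024)&(C[:,2]>t[2]-.04)&(C[:,2]<t[2]-.012)]
print('collar top z rel TCP',len(s),np.percentile(s[:,2],[5,50,95])-t[2])
E
```

```text
pos [0.59   0.2172 0.26  ] xaxis [-0. -0. -1.] jaw -4.8 spin 0 j6 0.28 travel [-0.06   -0.0006 -0.0006] w 0.0173 t 14.9 F [-0.8 -0.1 -1.6]
collar top z rel TCP 157 [-0.02799205 -0.02303892 -0.0146051 ]
```

All four strokes are done (low TCP 0.193, high 0.260, forces small). Next I hang the brush back by the reverse path.

Call:
{"name": "apply_moves", "arguments": {"targets": [{"jaw":1,"travel":[-0.03,0,0],"spin":0},{"jaw":1,"travel":[-0.03,0,0],"spin":0},{"jaw":1,"travel":[0,-0.03,-0.021],"spin":0},{"jaw":1,"travel":[0,-0.03,-0.021],"spin":0},{"jaw":1,"travel":[0,-0.03,-0.021],"spin":0},{"jaw":1,"travel":[0,-0.028,-0.02],"spin":0},{"jaw":1,"travel":[0.026,0,0],"spin":0},{"jaw":1,"travel":[0.026,0,0],"spin":0},{"jaw":1,"travel":[0.026,0,0],"spin":0},{"jaw":1,"travel":[0.024,0,0],"spin":0},{"jaw":1,"travel":[0,0,0],"spin":0},{"jaw":1,"travel":[0,0,0],"spin":0}]}}

```text
time: 16.45
position: [0.4798, 0.3099, 0.2187]
ee_rot: [0.479, 0.521, 0.479, -0.52]
ft_force: [-0.0, 0.3, -0.6]
width: 0.0174
```

```bash
python3 - <<'E'
from h import *
from scipy.optimize import least_squares
u=np.array([.1908,.9816])
plan([0.4985,0.4080,0.2180]); plan([0.4985-.1*.1908,0.4080-.1*.9816,0.2180])
t,M,o=pose()
for cam in ['scene','top']:
    p,d,ci=cap(cam,cam+'7.png');C=cloud(ci,d).reshape(-1,3)
    D=np.linalg.norm(C[:,:2]-t[:2],axis=1);b=t[2]-.166
    for lo,hi,rr in [(b+.006,b+.05,.024),(b+.06,b+.13,.006)]:
        s=C[(C[:,2]>lo)&(C[:,2]<hi)&(D<0.05)]
        f=least_squares(lambda c:np.hypot(s[:,0]-c[0],s[:,1]-c[1])-rr,t[:2],loss='soft_l1',f_scale=.002)
        print(cam,len(s),'off mm',((f.x-t[:2])*1000).round(1),'zmin',np.percentile(s[:,2],1).round(4))
    s=C[(C[:,2]>b+.138)&(C[:,2]<b+.15)&(D<.03)];print('collar',np.median(s[:,2])-t[2])
E
```

```text
pos [0.4798 0.3099 0.2187] xaxis [ 0.  0. -1.] jaw -4.8 spin 0 j6 0.48 travel [ 0.0008  0.0104 -0.0993] w 0.0174 t 16.45 F [-0.   0.3 -0.6]
pos [0.4798 0.3099 0.2187] xaxis [ 0.  0. -1.] jaw -4.8 spin 0 j6 0.48 travel [ 0.0007 -0.0004  0.0001] w 0.0174 t 16.45 F [-0.   0.3 -0.6]
scene 177 off mm [-0.6  1.5] zmin 0.0603
scene 61 off mm [-0.3  1.9] zmin 0.1136
collar -0.023486304081787812
top 60 off mm [-0.3 -1.3] zmin 0.0613
top 16 off mm [ 0.  -2.2] zmin 0.113
collar -0.022556462980531322
```

Call:
{"name": "apply_moves", "arguments": {"targets": [{"jaw":1,"travel":[0,0.0021,-0.02],"spin":0},{"jaw":1,"travel":[0,0.0021,-0.02],"spin":0},{"jaw":1,"travel":[0,0.0021,-0.02],"spin":0},{"jaw":1,"travel":[0,0.0021,-0.02],"spin":0},{"jaw":1,"travel":[0,0.002,-0.019],"spin":0},{"jaw":1,"travel":[0,0,0],"spin":0},{"jaw":1,"travel":[0.006,0,0],"spin":0},{"jaw":1,"travel":[0.005,0,0],"spin":0},{"jaw":1,"travel":[0,0,0],"spin":0}]}}

```text
time: 17.68
position: [0.4979, 0.4068, 0.2063]
ee_rot: [-0.478, -0.52, -0.479, 0.521]
ft_force: [-0.0, 1.1, -0.7]
width: 0.0173
```

```bash
python3 - <<'E'
from h import *
plan([0.4985,0.4080,0.2019])
p,d,ci=cap('scene','s8.png');C=cloud(ci,d).reshape(-1,3)
t,M,o=pose();D=np.linalg.norm(C[:,:2]-t[:2],axis=1);s=C[(C[:,2]>.174)&(C[:,2]<.2)&(D<.021)];print('collar top',np.percentile(s[:,2],[5,50,95]))
cv2.imwrite('pics/s8z.png',cv2.resize(p[190:320,350:470],None,fx=4.5,fy=4.5,interpolation=cv2.INTER_CUBIC))
E
```

```text
pos [0.4979 0.4068 0.2063] xaxis [-0.002 -0.001 -1.   ] jaw -4.9 spin 0 j6 0.61 travel [ 0.0044  0.0005 -0.0013] w 0.0173 t 17.675 F [-0.   1.1 -0.7]
collar top [0.17949364 0.18300318 0.19366536]
```

View pics/s8z.png

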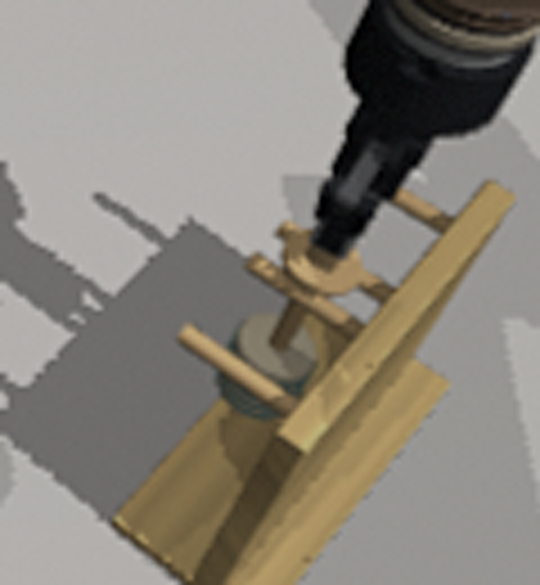

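The collar is above the two middle pegs (crop 325,262), with 4 mm to go. I set it down and release.

Call:
{"name": "apply_moves", "arguments": {"targets": [{"jaw":1,"travel":[0.003,0,0],"spin":0},{"jaw":1,"travel":[0.001,0,0],"spin":0},{"jaw":1,"travel":[0,0,0],"spin":0},{"jaw":1,"travel":[0,0,0],"spin":0}]}}

```text
time: 18.23
position: [0.4983, 0.4076, 0.2034]
ee_rot: [0.479, 0.521, 0.479, -0.52]
ft_force: [-0.1, 0.2, -0.1]
width: 0.0175
```

Call:
{"name": "apply_moves", "arguments": {"targets": [{"jaw":0.5,"travel":[0,0,0],"spin":0},{"jaw":0.0,"travel":[0,0,0],"spin":0},{"jaw":-0.5,"travel":[0,0,0],"spin":0},{"jaw":-1,"travel":[0,0,0],"spin":0},{"jaw":-1,"travel":[0,0,0],"spin":0},{"jaw":-1,"travel":[0,0,0],"spin":0}]}}

```text
time: 18.98
position: [0.4983, 0.4076, 0.2033]
ee_rot: [-0.479, -0.521, -0.479, 0.521]
ft_force: [-0.1, 0.6, 0.6]
width: 0.0853
```

```bash
python3 - <<'E'
from h import *
plan([0.4985,0.4080,0.2019])
p,d,ci=cap('scene','s9.png');C=cloud(ci,d).reshape(-1,3)
t,M,o=pose();D=np.linalg.norm(C[:,:2]-t[:2],axis=1);s=C[(C[:,2]>.174)&(C[:,2]<.2)&(D<.021)];print('collar top',np.percentile(s[:,2],[5,50,95]))
cv2.imwrite('pics/s9z.png',cv2.resize(p[190:320,350:470],None,fx=4.5,fy=4.5,interpolation=cv2.INTER_CUBIC))
E
```

```text
pos [0.4983 0.4076 0.2033] xaxis [-0. -0. -1.] jaw -4.8 spin 0 j6 0.61 travel [ 0.0014  0.0002 -0.0004] w 0.0853 t 18.975 F [-0.1  0.6  0.6]
collar top [0.17552918 0.17808078 0.17971109]
```

View pics/s9z.png

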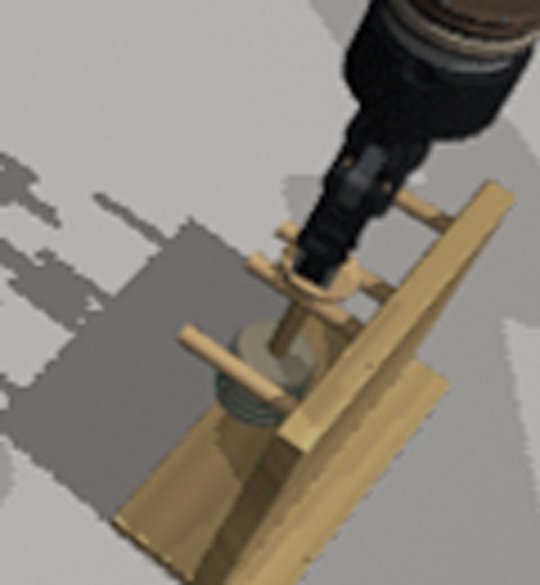

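The collar rests on the pegs (top at z 0.178). I rise clear and check.

Call:
{"name": "apply_moves", "arguments": {"targets": [{"jaw":-1,"travel":[-0.015,0,0],"spin":0},{"jaw":-1,"travel":[-0.02,0,0],"spin":0},{"jaw":-1,"travel":[-0.03,0,0],"spin":0},{"jaw":-1,"travel":[-0.04,0,0],"spin":0},{"jaw":-1,"travel":[-0.03,0,0],"spin":0},{"jaw":-1,"travel":[0,0,0.05],"spin":0},{"jaw":-1,"travel":[0,0,0.05],"spin":0},{"jaw":-1,"travel":[0,0,0.05],"spin":0},{"jaw":-1,"travel":[0,0,0.05],"spin":0},{"jaw":-1,"travel":[0,0,0.05],"spin":0},{"jaw":-1,"travel":[0,0,0.05],"spin":0},{"jaw":-1,"travel":[0,0,0.0],"spin":0}]}}

```text
time: 20.52
position: [0.4733, 0.1061, 0.3407]
ee_rot: [0.478, 0.523, 0.476, -0.521]
ft_force: [1.1, 1.6, -0.3]
width: 0.0857
```

```bash
python3 - <<'E'
from h import *
plan([0.45,-0.04,0.30])
for cam in ['scene','top','wrist']:
    p,d,ci=cap(cam,cam+'10.png');C=cloud(ci,d);c=C.reshape(-1,3)
    s=c[(c[:,2]>.235)&(c[:,2]<.26)&(abs(c[:,0]-.5)<.05)&(abs(c[:,1]-.41)<.05)]
    if len(s): print(cam,'handle top',len(s),s.mean(0).round(4))
    if cam!='scene':
     for n in ['comb0_c','comb1_c','comb2_c']:
      for q in models.masks_of(cam,n)[:4]:
        m=q['region'].astype(np.uint8); m=cv2.erode(m,np.ones((3,3)))>0 if cam=='wrist' else m>0
        pts=C[m]; 
        if len(pts)<10: continue
        pts=pts[(pts[:,2]>.004)&(pts[:,2]<.02)]
        if len(pts)<10: continue
        rc=cv2.minAreaRect((pts[:,:2]*1000).astype(np.float32))
        print(cam,n,round(q['score'],2),np.round(q['at']),len(pts),np.round(pts.mean(0),3),np.round(np.array(rc[0])),np.round(rc[1]),round(rc[2]),p[m].mean(0).round())
E
```

```text
pos [0.4733 0.1061 0.3407] xaxis [ 0.004 -0.    -1.   ] jaw -5.1 spin 0 j6 0.1 travel [ 0.0407 -0.0104  0.1476] w 0.0857 t 20.525 F [ 1.1  1.6 -0.3]
scene handle top 70 [0.5033 0.4083 0.2451]
top handle top 47 [0.4978 0.4038 0.2467]
top comb0_c 0.79 [200. 254.] 157 [0.332 0.109 0.011] [332. 107.] [117.  25.] 56 [ 56. 113. 117.]
top comb0_c 0.56 [311. 278.] 215 [ 0.25  -0.27   0.011] [ 249. -268.] [ 30. 115.] 32 [85. 86. 52.]
top comb0_c 0.36 [408. 181.] 207 [ 0.559 -0.577  0.017] [ 556. -580.] [102.  66.] 25 [109. 110. 110.]
top comb2_c 0.77 [238. 214.] 151 [ 0.462 -0.031  0.011] [464. -33.] [ 23. 112.] 78 [50. 54. 64.]
wrist comb0_c 0.91 [172. 165.] 942 [0.334 0.105 0.011] [336. 104.] [116.  26.] 59 [ 62. 136. 141.]
wrist comb0_c 0.83 [261. 271.] 671 [ 0.469 -0.103  0.011] [ 466. -107.] [ 30. 114.] 73 [51. 66. 92.]
wrist comb0_c 0.19 [336.  73.] 2234 [0.582 0.215 0.011] [581. 211.] [84. 98.] 47 [101. 100.  96.]
wrist comb1_c 0.64 [337.  74.] 2184 [0.582 0.216 0.011] [582. 211.] [84. 97.] 47 [100.  99.  96.]
wrist comb2_c 0.95 [255. 239.] 739 [ 0.467 -0.03   0.011] [466. -34.] [ 27. 114.] 80 [45. 54. 71.]
```

View pics/scene10.png

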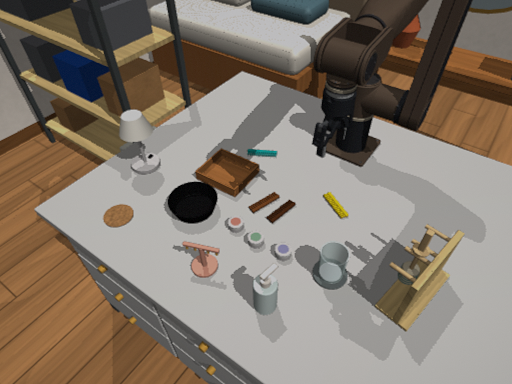

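View pics/wrist10.png

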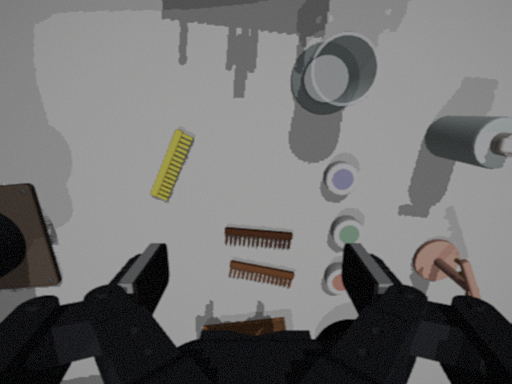

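The brush hangs on the pegs again (handle top still about 0.247). Candidate combs in the wrist view:
- (172,165) is yellow, a look-alike.
- (258,238) is dark brown, so comb2.
- (261,273) is mid-brown, so comb0.

The turquoise one lies at scene (262,153). I enlarge to confirm and fit the tray, bowl and tins.

```bash
python3 - <<'E'
from h import *
w_=cv2.imread('pics/wrist10.png')
cv2.imwrite('pics/wz10.png',cv2.resize(w_[130:310,140:360],None,fx=3.3,fy=3.3,interpolation=cv2.INTER_CUBIC))
for cam in ['top','scene']:
    p,d,ci=cap(cam,cam+'11.png');c=cloud(ci,d).reshape(-1,3)
    s=c[(c[:,2]>.032)&(c[:,2]<.046)&(abs(c[:,0]-.42)<.12)&(abs(c[:,1]+.29)<.13)]
    s=s[s[:,0]<.52]
    print(cam,'tray',len(s),cv2.minAreaRect((s[:,:2]*1000).astype(np.float32)))
    s=c[(c[:,2]>.043)&(c[:,2]<.056)&(abs(c[:,0]-.62)<.12)&(abs(c[:,1]+.29)<.12)]
    print(cam,'bowl',len(s),cv2.minEnclosingCircle((s[:,:2]*1000).astype(np.float32)),s.min(0),s.max(0))
E
```

```text
top tray 357 ((427.4376525878906, -301.3744812011719), (160.06390380859375, 181.38424682617188), 2.402409791946411)
top bowl 279 ((589.4736938476562, -291.8709411621094), 119.9602279663086) [ 0.50049722 -0.38010036  0.04303448] [ 0.70900181 -0.20794543  0.0558167 ]
scene tray 330 ((428.94232177734375, -296.84869384765625), (163.9156036376953, 184.4279022216797), 2.450129747390747)
scene bowl 270 ((606.0358276367188, -285.9729309082031), 104.92632293701172) [ 0.50599145 -0.37144329  0.04302253] [ 0.71064137 -0.20232248  0.05365055]
```

View pics/wz10.png

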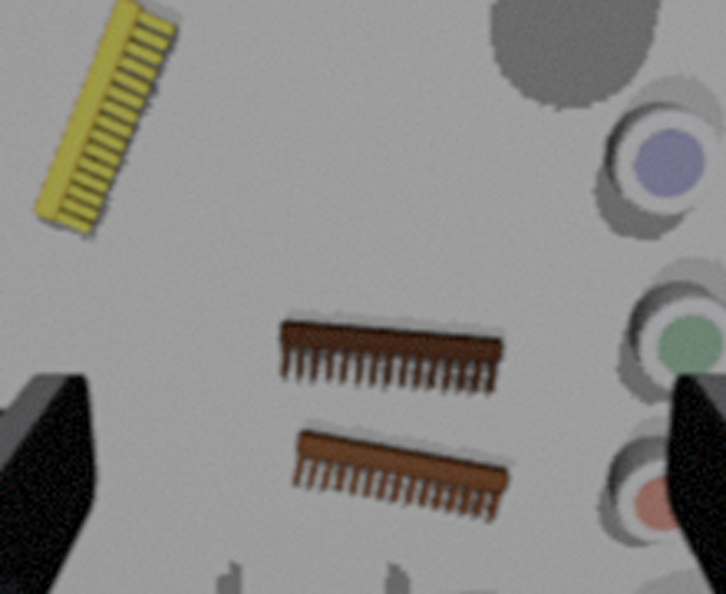

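The crop confirms comb2 dark brown at (390,355) and comb0 mid-brown at (400,475). The yellow one is left alone. I start with comb2.

```bash
python3 - <<'E'
from h import *
plan([0.466,-0.034,0.20],80)
E
```

```text
pos [0.4731 0.1091 0.3382] xaxis [-0.  0. -1.] jaw -4.8 spin -1.479 j6 0.1 travel [ 0.1382 -0.1422  0.0179] w 0.0855 t 21.075 F [-0.3  0.6  0. ]
```

Call:
{"name": "apply_moves", "arguments": {"targets": [{"jaw":-1,"travel":[0,0,0],"spin":-0.164},{"jaw":-1,"travel":[0,0,0],"spin":-0.164},{"jaw":-1,"travel":[0,0,0],"spin":-0.164},{"jaw":-1,"travel":[0,0,0],"spin":-0.164},{"jaw":-1,"travel":[0,0,0],"spin":-0.164},{"jaw":-1,"travel":[0,0,0],"spin":-0.164},{"jaw":-1,"travel":[0,0,0],"spin":-0.164},{"jaw":-1,"travel":[0,0,0],"spin":-0.164},{"jaw":-1,"travel":[0,0,0],"spin":-0.164},{"jaw":-1,"travel":[0,0,0],"spin":0}]}}

```text
time: 22.32
position: [0.4731, 0.1088, 0.3382]
ee_rot: [0.704, 0.064, 0.704, -0.064]
ft_force: [0.1, -0.3, -0.2]
width: 0.0855
```

Call:
{"name": "apply_moves", "arguments": {"targets": [{"jaw":-0.3,"travel":[0.04,-0.036,0.0045],"spin":0},{"jaw":-0.3,"travel":[0.04,-0.036,0.0045],"spin":0},{"jaw":-0.3,"travel":[0.03,-0.035,0.0045],"spin":0},{"jaw":-0.3,"travel":[0.028,-0.035,0.0045],"spin":0},{"jaw":-0.3,"travel":[0,0,0],"spin":0},{"jaw":-0.3,"travel":[0,0,0],"spin":0}]}}

```text
time: 23.08
position: [0.466, -0.0341, 0.201]
ee_rot: [0.705, 0.064, 0.704, -0.064]
ft_force: [-0.2, -0.1, -0.4]
width: 0.0556
```

```bash
cat >> h.py <<'E'
def wcomb(cam,names,f,erode=True):
    p,d,ci=cap(cam,f);C=cloud(ci,d)
    for n in names:
      for q in models.masks_of(cam,n)[:3]:
        m=q['region']; pts=C[m]; pts=pts[(pts[:,2]>.005)&(pts[:,2]<.034)]
        if len(pts)<10: continue
        rc=cv2.minAreaRect((pts[:,:2]*1000).astype(np.float32))
        print(cam,n,round(q['score'],2),np.round(q['at']),len(pts),np.round(pts.mean(0),3),np.round(np.array(rc[0]),1),np.round(rc[1]),round(rc[2],1),p[m].mean(0).round())
E
python3 - <<'E'
from h import *
plan([0.466,-0.034,0.05],80)
wcomb('wrist',['comb2_c','comb0_c'],'w12.png')
E
```

```text
pos [ 0.466  -0.0341  0.201 ] xaxis [ 0.001  0.    -1.   ] jaw 79.7 spin -0.006 j6 -1.68 travel [ 0.151   0.     -0.0002] w 0.0556 t 23.075 F [-0.2 -0.1 -0.4]
wrist comb2_c 0.59 [256. 174.] 1962 [ 0.466 -0.034  0.011] [466.9 -35.7] [ 29. 119.] 80.4 [39. 51. 73.]
wrist comb0_c 0.98 [195. 185.] 2151 [ 0.467 -0.106  0.011] [ 466.9 -107.4] [ 30. 119.] 73.4 [ 54.  72. 101.]
wrist comb0_c 0.79 [368.  27.] 3178 [0.338 0.106 0.011] [336.3 103.5] [120.  30.] 59.7 [ 69. 141. 146.]
wrist comb0_c 0.65 [7. 9.] 293 [ 0.257 -0.251  0.009] [ 255.2 -253.2] [14. 40.] 28.9 [88. 89. 40.]
```

View pics/w12.png

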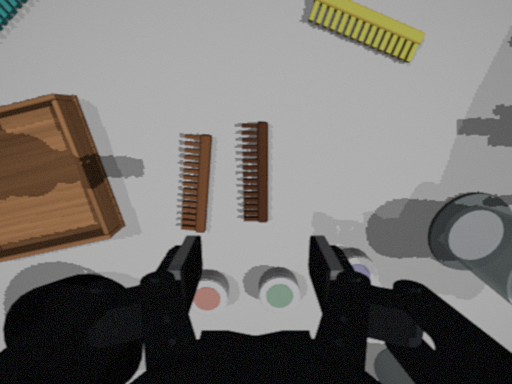

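Comb2 lies at (0.467, −0.0357), directly under the tool. I descend.

Call:
{"name": "apply_moves", "arguments": {"targets": [{"jaw":-0.3,"travel":[0.05,-0.0015,0],"spin":0},{"jaw":-0.3,"travel":[0.05,0,0],"spin":0},{"jaw":-0.3,"travel":[0.04,0,0],"spin":0},{"jaw":-0.3,"travel":[0.03,0,0],"spin":0},{"jaw":-0.3,"travel":[0.018,0,0],"spin":0},{"jaw":-0.3,"travel":[0.009,0,0],"spin":0},{"jaw":-0.3,"travel":[0,0,0],"spin":0},{"jaw":0,"travel":[0,0,0],"spin":0},{"jaw":1,"travel":[0,0,0],"spin":0},{"jaw":1,"travel":[0,0,0],"spin":0},{"jaw":1,"travel":[0,0,0],"spin":0},{"jaw":1,"travel":[0,0,0],"spin":0}], "grip_force": 40}}

```text
time: 24.72
position: [0.4665, -0.0361, 0.0046]
ee_rot: [0.705, 0.063, 0.703, -0.063]
ft_force: [-0.0, 0.6, 6.5]
width: 0.0286
```

Call:
{"name": "apply_moves", "arguments": {"targets": [{"jaw":1,"travel":[-0.01,0,0],"spin":0},{"jaw":1,"travel":[-0.03,0,0],"spin":0},{"jaw":1,"travel":[-0.04,0,0],"spin":0},{"jaw":1,"travel":[-0.04,0,0],"spin":0},{"jaw":1,"travel":[0,0,0],"spin":0}]}}

```text
time: 25.35
position: [0.4676, -0.0365, 0.1272]
ee_rot: [0.707, 0.062, 0.701, -0.064]
ft_force: [-0.4, -0.5, -0.2]
width: 0.0285
```

```bash
python3 - <<'E'
from h import *
a=np.radians(2.4);tx=np.array([np.cos(a),np.sin(a)])
c=np.array([.428,-.299])
for k in (-.03,.03): print((c+k*tx).round(4))
plan([*(c-.03*tx),0.125],2.4)
cap('wrist','w13.png')
E
```

```text
[ 0.398  -0.3003]
[ 0.458  -0.2977]
pos [ 0.4676 -0.0365  0.1272] xaxis [ 0.008 -0.002 -1.   ] jaw 79.8 spin 1.35 j6 -1.69 travel [ 0.0023 -0.0806  0.2606] w 0.0285 t 25.35 F [-0.4 -0.5 -0.2]
```

View pics/w13.png

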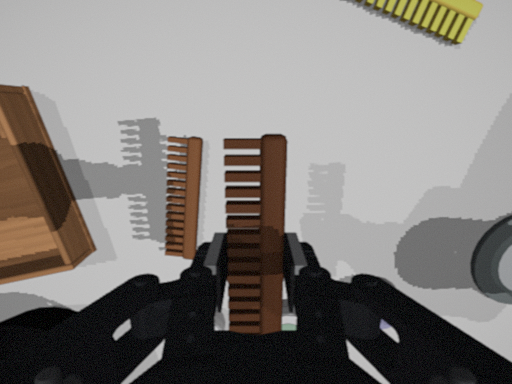

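Comb2 is gripped at its middle. I carry it to the tray.

Call:
{"name": "apply_moves", "arguments": {"targets": [{"jaw":1,"travel":[0,0,0],"spin":0.169},{"jaw":1,"travel":[0,0,0],"spin":0.169},{"jaw":1,"travel":[0,0,0],"spin":0.169},{"jaw":1,"travel":[0,0,0],"spin":0.169},{"jaw":1,"travel":[0,0,0],"spin":0.169},{"jaw":1,"travel":[0,0,0],"spin":0.169},{"jaw":1,"travel":[0,0,0],"spin":0.169},{"jaw":1,"travel":[0,0,0],"spin":0.167}]}}

```text
time: 26.4
position: [0.4636, -0.0353, 0.1211]
ee_rot: [0.508, 0.49, 0.51, -0.492]
ft_force: [-0.1, 0.1, -0.3]
width: 0.0289
```

Call:
{"name": "apply_moves", "arguments": {"targets": [{"jaw":1,"travel":[0,-0.013,0.044],"spin":0},{"jaw":1,"travel":[0,-0.013,0.044],"spin":0},{"jaw":1,"travel":[0,-0.013,0.044],"spin":0},{"jaw":1,"travel":[0,-0.013,0.044],"spin":0},{"jaw":1,"travel":[0,-0.013,0.044],"spin":0},{"jaw":1,"travel":[0,-0.014,0.04],"spin":0},{"jaw":1,"travel":[0,0,0],"spin":0},{"jaw":1,"travel":[0,0,0],"spin":0}]}}

```text
time: 27.4
position: [0.3964, -0.2976, 0.1216]
ee_rot: [0.509, 0.49, 0.512, -0.489]
ft_force: [0.0, 0.2, 0.1]
width: 0.0287
```

```bash
python3 - <<'E'
from h import *
plan([0.398,-.3003,0.013],2.4)
cap('scene','s14.png');
p=cv2.imread('pics/s14.png');cv2.imwrite('pics/s14z.png',cv2.resize(p[80:260,130:330],None,fx=3,fy=3,interpolation=cv2.INTER_CUBIC))
E
```

```text
pos [ 0.3964 -0.2976  0.1216] xaxis [-0.002  0.003 -1.   ] jaw 2.4 spin -0.0 j6 -0.89 travel [0.1086 0.0017 0.0031] w 0.0287 t 27.4 F [0.  0.2 0.1]
```

View pics/s14z.png

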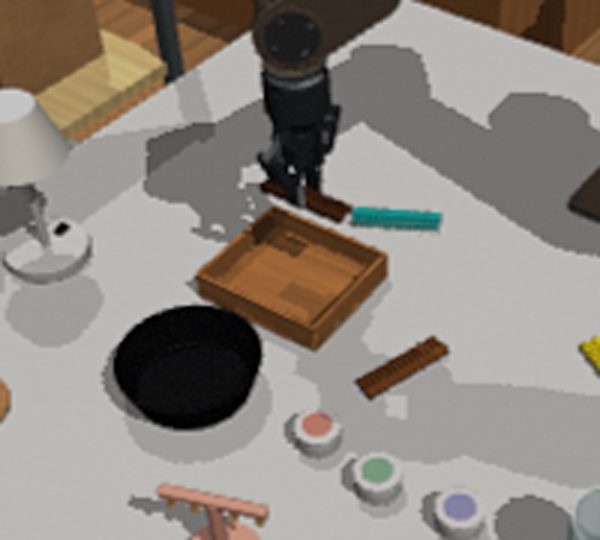

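Call:
{"name": "apply_moves", "arguments": {"targets": [{"jaw":1,"travel":[0.03,0.0017,0.003],"spin":0},{"jaw":1,"travel":[0.03,0,0],"spin":0},{"jaw":1,"travel":[0.025,0,0],"spin":0},{"jaw":1,"travel":[0.015,0,0],"spin":0},{"jaw":1,"travel":[0.007,0,0],"spin":0},{"jaw":1,"travel":[0,0,0],"spin":0},{"jaw":0.3,"travel":[0,0,0],"spin":0},{"jaw":0.0,"travel":[0,0,0],"spin":0},{"jaw":0.0,"travel":[0,0,0],"spin":0},{"jaw":0.0,"travel":[0,0,0],"spin":0}]}}

```text
time: 28.7
position: [0.3992, -0.302, 0.0166]
ee_rot: [0.511, 0.489, 0.51, -0.489]
ft_force: [0.5, 0.9, 0.4]
width: 0.0425
```

Call:
{"name": "apply_moves", "arguments": {"targets": [{"jaw":0,"travel":[-0.02,0,0],"spin":0},{"jaw":0,"travel":[-0.03,0,0],"spin":0},{"jaw":0,"travel":[-0.05,0,0],"spin":0},{"jaw":-0.3,"travel":[-0.05,0,0],"spin":0},{"jaw":-0.3,"travel":[0,0,0],"spin":0}]}}

```text
time: 29.32
position: [0.4013, -0.3043, 0.1717]
ee_rot: [0.514, 0.489, 0.507, -0.49]
ft_force: [-0.2, -0.4, -0.3]
width: 0.0557
```

```bash
python3 - <<'E'
from h import *
plan([0.467,-0.107,0.16],73.4)
wcomb('scene',['comb2_c','comb0_c'],'s15.png')
wcomb('top',['comb2_c','comb0_c'],'t15.png')
p=cv2.imread('pics/s15.png');cv2.imwrite('pics/s15z.png',cv2.resize(p[80:260,130:330],None,fx=3,fy=3,interpolation=cv2.INTER_CUBIC))
E
```

```text
pos [ 0.4013 -0.3043  0.1717] xaxis [ 0.007 -0.008 -1.   ] jaw 2.4 spin -1.239 j6 -0.89 travel [0.0106 0.2079 0.0065] w 0.0557 t 29.325 F [-0.2 -0.4 -0.3]
scene comb2_c 0.61 [232. 167.] 186 [ 0.404 -0.297  0.014] [ 401.7 -297.8] [117.  35.] 88.3 [17. 34. 61.]
scene comb0_c 0.69 [261. 204.] 203 [ 0.469 -0.101  0.009] [ 467.9 -103.2] [ 34. 118.] 74.1 [36. 57. 88.]
scene comb0_c 0.68 [332. 206.] 212 [0.338 0.111 0.01 ] [337.1 108. ] [117.  32.] 59.2 [ 30. 145. 164.]
scene comb0_c 0.48 [265. 155.] 130 [ 0.252 -0.262  0.01 ] [ 252.9 -263.5] [ 32. 116.] 26.4 [119. 122.  41.]
top comb0_c 0.73 [259. 214.] 213 [ 0.465 -0.105  0.011] [ 466.3 -106.7] [ 30. 118.] 74.0 [60. 67. 80.]
top comb0_c 0.7 [202. 250.] 163 [0.331 0.105 0.011] [332.3 103.2] [107.  26.] 58.9 [ 59. 112. 115.]
top comb0_c 0.59 [262. 176.] 153 [ 0.604 -0.12   0.028] [ 606.8 -120.4] [43. 52.] 89.5 [102. 104. 118.]
```

View pics/s15z.png

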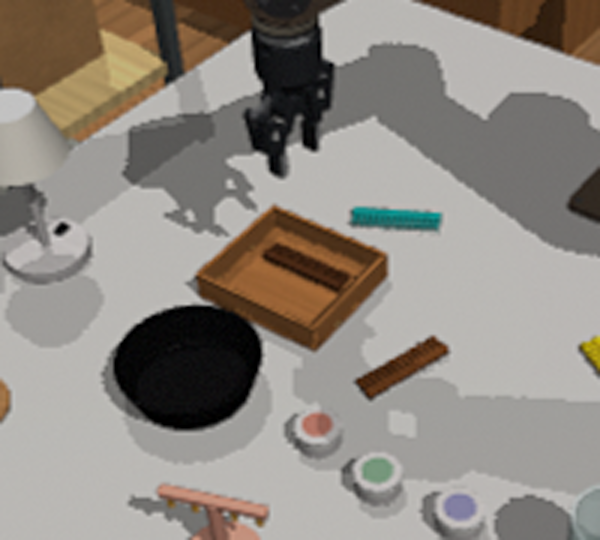

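comb2 lies flat in the tray (crop 307,267). Now comb0.

Call:
{"name": "apply_moves", "arguments": {"targets": [{"jaw":-0.3,"travel":[0,0,0],"spin":-0.177},{"jaw":-0.3,"travel":[0,0,0],"spin":-0.177},{"jaw":-0.3,"travel":[0,0,0],"spin":-0.177},{"jaw":-0.3,"travel":[0,0,0],"spin":-0.177},{"jaw":-0.3,"travel":[0,0,0],"spin":-0.177},{"jaw":-0.3,"travel":[0,0,0],"spin":-0.177},{"jaw":-0.3,"travel":[0,0,0],"spin":-0.177},{"jaw":-0.3,"travel":[0,0.05,0],"spin":0},{"jaw":-0.3,"travel":[0,0.05,0],"spin":0},{"jaw":-0.3,"travel":[0,0.05,0.003],"spin":0},{"jaw":-0.3,"travel":[0,0.05,0.003],"spin":0},{"jaw":-0.3,"travel":[0,0,0],"spin":0}]}}

```text
time: 31.12
position: [0.4618, -0.1088, 0.1649]
ee_rot: [0.699, 0.101, 0.701, -0.1]
ft_force: [-0.7, -0.2, 0.5]
width: 0.0555
```

```bash
python3 - <<'E'
from h import *
wcomb('wrist',['comb0_c'],'w16.png')
plan([0.467,-0.107,0.004],73.4)
E
```

```text
wrist comb0_c 0.95 [16. 26.] 1927 [ 0.262 -0.278  0.01 ] [ 260.  -283.1] [31. 84.] 28.0 [106. 107.  48.]
wrist comb0_c 0.86 [260. 182.] 2646 [ 0.465 -0.108  0.011] [ 466.3 -109.1] [ 30. 119.] 73.6 [ 54.  73. 104.]
wrist comb0_c 0.76 [483.   4.] 614 [0.365 0.129 0.009] [359.  124.7] [52. 14.] 59.6 [ 51. 109. 113.]
pos [ 0.4616 -0.1113  0.1653] xaxis [-0.002  0.    -1.   ] jaw 73.5 spin 0.001 j6 -1.73 travel [0.1612 0.0057 0.0043] w 0.0553 t 31.225 F [ 0.3 -1.   0.2]
```

View pics/w16.png

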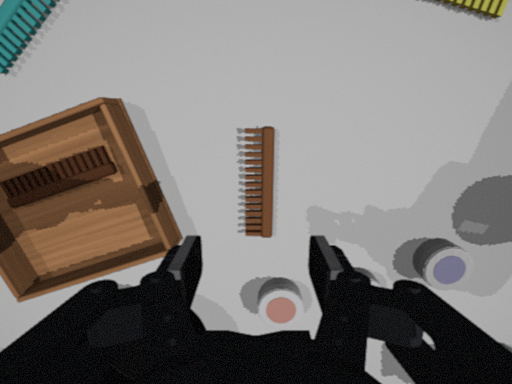

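comb0 (mid-brown, at (258,182)) is under the tool. The turquoise and yellow ones are off to the corners. I descend and grip.

Call:
{"name": "apply_moves", "arguments": {"targets": [{"jaw":-0.3,"travel":[0.04,0.0035,0.004],"spin":0},{"jaw":-0.3,"travel":[0.04,0,0],"spin":0},{"jaw":-0.3,"travel":[0.035,0,0],"spin":0},{"jaw":-0.3,"travel":[0.025,0,0],"spin":0},{"jaw":-0.3,"travel":[0.014,0,0],"spin":0},{"jaw":-0.3,"travel":[0.006,0,0],"spin":0},{"jaw":-0.3,"travel":[0,0,0],"spin":0},{"jaw":0,"travel":[0,0,0],"spin":0},{"jaw":1,"travel":[0,0,0],"spin":0},{"jaw":1,"travel":[0,0,0],"spin":0},{"jaw":1,"travel":[0,0,0],"spin":0},{"jaw":1,"travel":[0,0,0],"spin":0}], "grip_force": 40}}

```text
time: 32.72
position: [0.4678, -0.11, 0.0075]
ee_rot: [0.7, 0.102, 0.699, -0.102]
ft_force: [-0.9, 0.1, 5.7]
width: 0.0284
```

Call:
{"name": "apply_moves", "arguments": {"targets": [{"jaw":1,"travel":[-0.01,0,0],"spin":0},{"jaw":1,"travel":[-0.03,0,0],"spin":0},{"jaw":1,"travel":[-0.04,0,0],"spin":0},{"jaw":1,"travel":[-0.04,0,0],"spin":0},{"jaw":1,"travel":[0,0,0],"spin":0.177},{"jaw":1,"travel":[0,0,0],"spin":0.177},{"jaw":1,"travel":[0,0,0],"spin":0.177},{"jaw":1,"travel":[0,0,0],"spin":0.177},{"jaw":1,"travel":[0,0,0],"spin":0.177},{"jaw":1,"travel":[0,0,0],"spin":0.177},{"jaw":1,"travel":[0,0,0],"spin":0.178},{"jaw":1,"travel":[0,0,0],"spin":0}]}}

```text
time: 34.22
position: [0.4666, -0.1094, 0.1264]
ee_rot: [0.511, 0.489, 0.511, -0.489]
ft_force: [-0.8, 1.2, -0.1]
width: 0.0284
```

```bash
python3 - <<'E'
from h import *
plan([0.458,-.298,0.125],2.4)
p,d,ci=cap('wrist','w17.png')
E
```

```text
pos [ 0.4666 -0.1094  0.1264] xaxis [-0.  0. -1.] jaw 2.5 spin 0.001 j6 -0.49 travel [ 0.0013 -0.0164  0.188 ] w 0.0284 t 34.225 F [-0.8  1.2 -0.1]
```

View pics/w17.png

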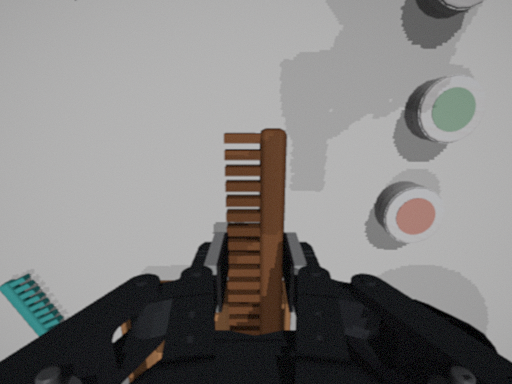

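comb0 is held. Now into the tray beside comb2.

Call:
{"name": "apply_moves", "arguments": {"targets": [{"jaw":1,"travel":[0,-0.004,0.045],"spin":0},{"jaw":1,"travel":[0,-0.004,0.048],"spin":0},{"jaw":1,"travel":[0,-0.004,0.048],"spin":0},{"jaw":1,"travel":[0,-0.003,0.046],"spin":0},{"jaw":1,"travel":[0,0,0],"spin":0},{"jaw":1,"travel":[0,0,0],"spin":0}]}}

```text
time: 35.02
position: [0.4592, -0.2965, 0.1259]
ee_rot: [0.51, 0.489, 0.511, -0.489]
ft_force: [-0.5, 0.3, -0.4]
width: 0.0283
```

Call:
{"name": "apply_moves", "arguments": {"targets": [{"jaw":1,"travel":[0.03,0,0],"spin":0},{"jaw":1,"travel":[0.03,0,0],"spin":0},{"jaw":1,"travel":[0.025,0,0],"spin":0},{"jaw":1,"travel":[0.015,0,0],"spin":0},{"jaw":1,"travel":[0.007,0,0],"spin":0},{"jaw":1,"travel":[0,0,0],"spin":0},{"jaw":0.3,"travel":[0,0,0],"spin":0},{"jaw":0.0,"travel":[0,0,0],"spin":0},{"jaw":0.0,"travel":[0,0,0],"spin":0},{"jaw":0.0,"travel":[0,0,0],"spin":0}]}}

```text
time: 36.28
position: [0.4596, -0.2973, 0.0196]
ee_rot: [0.51, 0.49, 0.51, -0.49]
ft_force: [0.9, -0.2, 0.5]
width: 0.0428
```

Call:
{"name": "apply_moves", "arguments": {"targets": [{"jaw":0,"travel":[-0.02,0,0],"spin":0},{"jaw":0,"travel":[-0.03,0,0],"spin":0},{"jaw":0,"travel":[-0.05,0,0],"spin":0},{"jaw":-1,"travel":[-0.05,0,0],"spin":0},{"jaw":-1,"travel":[-0.03,0,0],"spin":0},{"jaw":-1,"travel":[0,0,0],"spin":0}]}}

```text
time: 37.02
position: [0.4609, -0.2984, 0.2028]
ee_rot: [0.513, 0.49, 0.508, -0.49]
ft_force: [0.2, -0.8, -0.7]
width: 0.0856
```

```bash
python3 - <<'E'
from h import *
wcomb('scene',['comb2_c','comb0_c','tin0_c','tin1_c','tin2_c'],'s18.png')
wcomb('wrist',['comb2_c','comb0_c','tin0_c','tin1_c','tin2_c'],'w18.png')
wcomb('top',['tin0_c','tin1_c','tin2_c'],'t18.png')
plan([0.606,-0.121,0.15])
E
```

```text
scene comb2_c 0.47 [230. 168.] 197 [ 0.402 -0.298  0.014] [ 397.  -299.3] [ 43. 118.] 3.6 [18. 36. 63.]
scene comb0_c 0.6 [264. 154.] 120 [ 0.251 -0.261  0.009] [ 253.2 -263.4] [ 34. 116.] 25.8 [116. 120.  34.]
scene comb0_c 0.59 [219. 180.] 213 [ 0.464 -0.291  0.014] [ 461.4 -293.1] [122.  40.] 87.9 [26. 52. 90.]
scene comb0_c 0.57 [206. 261.] 425 [ 0.788 -0.098  0.012] [ 786.5 -101.1] [76. 74.] 56.9 [107. 124. 167.]
scene tin0_c 0.59 [238. 223.] 206 [ 0.613 -0.114  0.024] [ 608.6 -117.2] [53. 49.] 22.7 [124. 129. 146.]
scene tin1_c 0.55 [241. 242.] 226 [ 0.653 -0.063  0.024] [649.3 -64.9] [50. 50.] 0.9 [126. 134. 128.]
scene tin2_c 0.61 [282. 250.] 251 [0.616 0.07  0.024] [612.   67.8] [52. 50.] 35.6 [155. 147. 150.]
wrist comb0_c 0.94 [ 71. 137.] 2649 [ 0.251 -0.265  0.011] [ 252.5 -268.2] [ 31. 119.] 28.8 [153. 154.  78.]
wrist comb0_c 0.87 [258. 174.] 2589 [ 0.461 -0.296  0.016] [ 460.7 -299.1] [ 32. 125.] 1.9 [ 59.  87. 129.]
wrist tin0_c 0.84 [412.  16.] 1995 [ 0.603 -0.135  0.026] [ 606.6 -134.1] [32. 53.] 85.5 [134. 137. 151.]
top tin0_c 0.66 [262. 177.] 165 [ 0.606 -0.122  0.027] [ 606.2 -122.3] [47. 52.] 89.5 [ 96.  98. 110.]
top tin1_c 0.51 [251. 165.] 142 [ 0.642 -0.07   0.028] [643.3 -70. ] [47. 44.] 0.4 [100. 105.  99.]
top tin2_c 0.54 [212. 176.] 173 [0.607 0.062 0.027] [607.7  63. ] [50. 49.] 44.7 [118. 110. 110.]
pos [ 0.4595 -0.2971  0.1994] xaxis [ 0. -0. -1.] jaw 2.3 spin 0 j6 -0.8 travel [ 0.0494  0.1536 -0.17  ] w 0.0855 t 37.825 F [1.2 0.5 0.3]
```

View pics/w18.png

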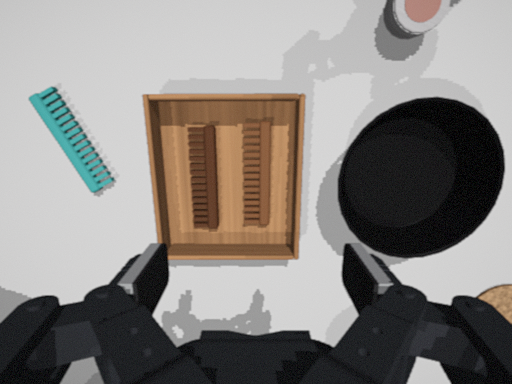

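View pics/s18.png

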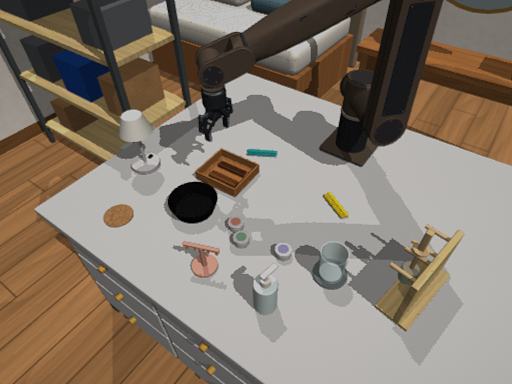

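Both combs lie in the tray (wrist (205,175) and (258,174)). The green tin has been knocked from (0.617,−0.03) to about (0.645,−0.068), so I replan for it. I refit the bowl from this wrist view first.

```bash
python3 - <<'E'
from h import *
from scipy.optimize import least_squares
p,d,ci=cap('wrist','w19.png');c=cloud(ci,d).reshape(-1,3)
s=c[(c[:,2]>.047)&(c[:,2]<.055)&(abs(c[:,0]-.62)<.13)&(abs(c[:,1]+.29)<.11)]
rr=np.hypot(s[:,0]-.624,s[:,1]+.29);s=s[(rr>.06)&(rr<.11)]
f=least_squares(lambda q:np.hypot(s[:,0]-q[0],s[:,1]-q[1])-.0825,[.624,-.29],loss='soft_l1',f_scale=.003)
print(len(s),f.x,f.cost)
plan([0.607,-0.121,0.15],-36)
E
```

```text
2861 [ 0.6253028  -0.29118347] 0.004733786391694129
pos [ 0.4595 -0.2971  0.1994] xaxis [ 0. -0. -1.] jaw 2.4 spin 0.669 j6 -0.8 travel [ 0.0494  0.0158 -0.2292] w 0.0853 t 37.875 F [-0.7 -0.  -1.4]
```

Call:
{"name": "apply_moves", "arguments": {"targets": [{"jaw":-1,"travel":[0,0,0],"spin":0.167},{"jaw":-1,"travel":[0,0,0],"spin":0.167},{"jaw":-1,"travel":[0,0,0],"spin":0.167},{"jaw":-1,"travel":[0,0,0],"spin":0.168},{"jaw":-1,"travel":[0,0.003,-0.045],"spin":0},{"jaw":-1,"travel":[0,0.003,-0.046],"spin":0},{"jaw":-1,"travel":[0,0.003,-0.046],"spin":0},{"jaw":-1,"travel":[0,0.003,-0.046],"spin":0},{"jaw":-1,"travel":[0,0.004,-0.046],"spin":0},{"jaw":-1,"travel":[0.02,0,0],"spin":0},{"jaw":-1,"travel":[0.02,0,0],"spin":0},{"jaw":-1,"travel":[0,0,0],"spin":0}]}}

```text
time: 39.38
position: [0.6044, -0.1214, 0.1556]
ee_rot: [-0.319, -0.629, -0.322, 0.632]
ft_force: [-0.8, -0.0, 0.1]
width: 0.0852
```

```bash
cat >> h.py <<'E'
def tins(cam,f,names=('tin0_c','tin1_c','tin2_c')):
    p,d,ci=cap(cam,f);C=cloud(ci,d)
    for n in names:
      for q in models.masks_of(cam,n)[:2]:
        m=q['region']; pts=C[m]; pts=pts[(pts[:,2]>.0245)&(pts[:,2]<.033)]
        if len(pts)<10: continue
        (cx,cy),rr=cv2.minEnclosingCircle((pts[:,:2]*1000).astype(np.float32))
        print(cam,n,round(q['score'],2),np.round(q['at']),len(pts),'mean',np.round(pts.mean(0),4),'circ',round(cx,1),round(cy,1),round(rr,1))
E
python3 - <<'E'
from h import *
tins('wrist','w20.png')
plan([0.607,-0.121,0.010],-36)
E
```

```text
wrist tin0_c 0.89 [259. 181.] 2278 mean [ 0.6097 -0.1222  0.0301] circ 608.8 -123.4 26.5
wrist tin1_c 0.58 [259. 113.] 2773 mean [ 0.6478 -0.0709  0.0302] circ 647.5 -71.4 26.4
wrist tin2_c 0.6 [135.  19.] 2205 mean [0.6064 0.0541 0.0299] circ 610.0 61.1 26.4
pos [ 0.6071 -0.1221  0.1601] xaxis [ 0.001 -0.001 -1.   ] jaw -36.1 spin -0.001 j6 0.27 travel [ 0.1501 -0.001  -0.0008] w 0.0854 t 39.575 F [ 0.1 -0.1 -0.6]
```

View pics/w20.png

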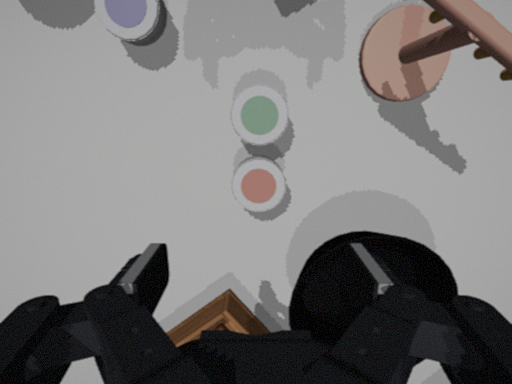

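Pink tin at (259,185), centred between the fingers. The green one at (260,115) lies clear of the finger paths. I grip.

Call:
{"name": "apply_moves", "arguments": {"targets": [{"jaw":-1,"travel":[0.04,0.002,0],"spin":0},{"jaw":-1,"travel":[0.04,0,0],"spin":0},{"jaw":-1,"travel":[0.03,0,0],"spin":0},{"jaw":-1,"travel":[0.025,0,0],"spin":0},{"jaw":-1,"travel":[0.015,0,0],"spin":0},{"jaw":-1,"travel":[0,0,0],"spin":0},{"jaw":-0.4,"travel":[0,0,0],"spin":0},{"jaw":0.5,"travel":[0,0,0],"spin":0},{"jaw":1,"travel":[0,0,0],"spin":0},{"jaw":1,"travel":[0,0,0],"spin":0},{"jaw":1,"travel":[0,0,0],"spin":0}], "grip_force": 40}}

```text
time: 40.95
position: [0.61, -0.1229, 0.0112]
ee_rot: [0.322, 0.631, 0.32, -0.629]
ft_force: [-0.3, 0.4, 6.2]
width: 0.0504
```

Call:
{"name": "apply_moves", "arguments": {"targets": [{"jaw":1,"travel":[-0.01,0,0],"spin":0},{"jaw":1,"travel":[-0.03,0,0],"spin":0},{"jaw":1,"travel":[-0.04,0,0],"spin":0},{"jaw":1,"travel":[-0.03,0,0],"spin":0},{"jaw":1,"travel":[0,0,0],"spin":0},{"jaw":1,"travel":[0,0,0],"spin":0}]}}

```text
time: 41.7
position: [0.6075, -0.1219, 0.1177]
ee_rot: [-0.32, -0.629, -0.322, 0.631]
ft_force: [0.6, 0.2, -0.9]
width: 0.0505
```

```bash
python3 - <<'E'
from h import *
b=np.array([.6253,-.2912])
for ang in (90,210,330): print(ang,(b+.032*np.array([np.cos(np.radians(ang)),np.sin(np.radians(ang))])).round(4))
cap('wrist','w21.png')
# slot radial dir perpendicular to jaw(-36): 54 or 234
s=b+.032*np.array([np.cos(np.radians(234)),np.sin(np.radians(234))]);print(s)
plan([*s,0.11])
E
```

```text
90 [ 0.6253 -0.2592]
210 [ 0.5976 -0.3072]
330 [ 0.653  -0.3072]
[ 0.60649087 -0.31708854]
pos [ 0.6072 -0.1218  0.117 ] xaxis [-0.004  0.001 -1.   ] jaw -36.0 spin 0 j6 0.27 travel [0.0067 0.1142 0.1584] w 0.0504 t 41.75 F [-0.7 -0.5 -0.6]
```

View pics/w21.png

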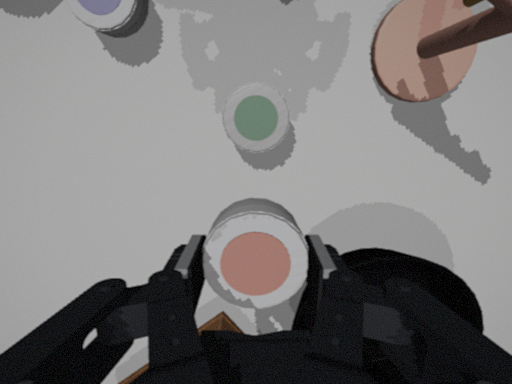

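The pink tin is held. I carry it to the bowl's far-right slot.

Call:
{"name": "apply_moves", "arguments": {"targets": [{"jaw":1,"travel":[0,0.0286,0.0396],"spin":0},{"jaw":1,"travel":[0,0.0286,0.0396],"spin":0},{"jaw":1,"travel":[0,0.0286,0.0396],"spin":0},{"jaw":1,"travel":[0,0.0286,0.0396],"spin":0},{"jaw":1,"travel":[0,0,0],"spin":0},{"jaw":1,"travel":[0,0,0],"spin":0}]}}

```text
time: 42.5
position: [0.6071, -0.3169, 0.117]
ee_rot: [-0.32, -0.63, -0.322, 0.631]
ft_force: [-0.3, -0.1, -0.3]
width: 0.0506
```

```bash
python3 - <<'E'
from h import *
plan([.6065,-.3171,0.026])
cap('scene','s22.png');
p=cv2.imread('pics/s22.png');cv2.imwrite('pics/s22z.png',cv2.resize(p[120:280,110:300],None,fx=3.2,fy=3.2,interpolation=cv2.INTER_CUBIC))
E
```

```text
pos [ 0.6071 -0.3169  0.117 ] xaxis [-0.003  0.003 -1.   ] jaw -36.0 spin 0 j6 -0.0 travel [ 0.091  -0.      0.0005] w 0.0506 t 42.5 F [-0.3 -0.1 -0.3]
```

View pics/s22z.png

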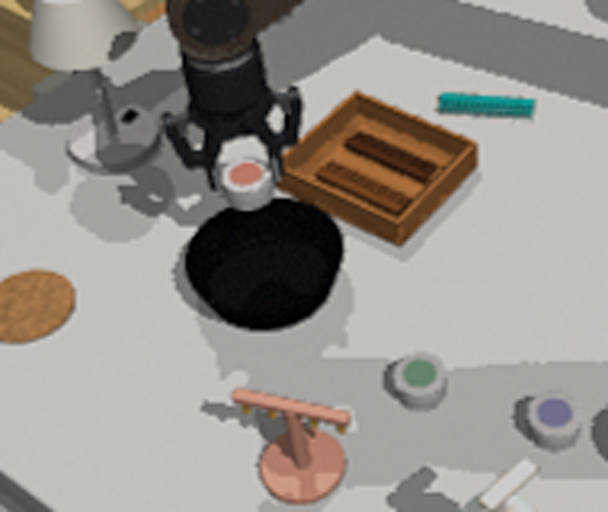

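Call:
{"name": "apply_moves", "arguments": {"targets": [{"jaw":1,"travel":[0.03,0,0],"spin":0},{"jaw":1,"travel":[0.025,0,0],"spin":0},{"jaw":1,"travel":[0.02,0,0],"spin":0},{"jaw":1,"travel":[0.01,0,0],"spin":0},{"jaw":1,"travel":[0.005,0,0],"spin":0},{"jaw":1,"travel":[0,0,0],"spin":0},{"jaw":-0.3,"travel":[0,0,0],"spin":0},{"jaw":-0.45,"travel":[0,0,0],"spin":0},{"jaw":-0.45,"travel":[0,0,0],"spin":0},{"jaw":-0.45,"travel":[0,0,0],"spin":0}]}}

```text
time: 43.8
position: [0.6082, -0.3179, 0.0296]
ee_rot: [0.321, 0.63, 0.321, -0.63]
ft_force: [-0.3, 0.2, 0.7]
width: 0.0621
```

Call:
{"name": "apply_moves", "arguments": {"targets": [{"jaw":-0.45,"travel":[-0.02,0,0],"spin":0},{"jaw":-0.45,"travel":[-0.04,0,0],"spin":0},{"jaw":-1,"travel":[-0.05,0,0],"spin":0},{"jaw":-1,"travel":[-0.02,0,0],"spin":0},{"jaw":-1,"travel":[0,0,0],"spin":0},{"jaw":-1,"travel":[0,0,0],"spin":0}]}}

```text
time: 44.55
position: [0.607, -0.317, 0.157]
ee_rot: [-0.32, -0.629, -0.322, 0.631]
ft_force: [-1.1, 0.0, 0.2]
width: 0.0852
```

```bash
python3 - <<'E'
from h import *
cap('wrist','w23.png')
tins('top','t23.png',['tin1_c','tin2_c'])
plan([0.647,-0.070,0.16],-36)
E
```

```text
top tin1_c 0.68 [250. 167.] 125 mean [ 0.6437 -0.0717  0.0286] circ 644.1 -71.0 25.2
top tin2_c 0.68 [213. 178.] 137 mean [0.6084 0.0628 0.0283] circ 608.4 63.9 26.4
pos [ 0.6072 -0.3171  0.1569] xaxis [-0.003  0.002 -1.   ] jaw -36.0 spin 0.0 j6 -0.0 travel [-0.0026 -0.1131 -0.2233] w 0.0853 t 44.75 F [ 1.2  0.2 -0.6]
```

View pics/w23.png

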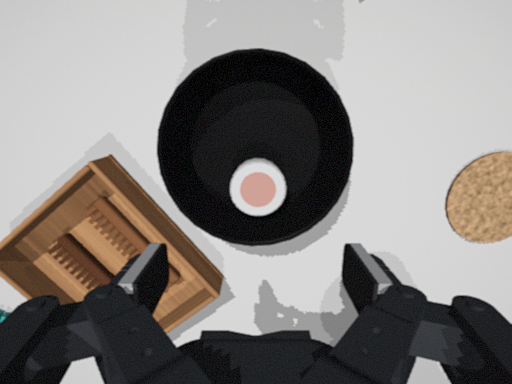

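The pink tin is in the bowl (258,187). Next is the green tin, with the jaw turned to 24°.

Call:
{"name": "apply_moves", "arguments": {"targets": [{"jaw":-1,"travel":[0,-0.0226,-0.0447],"spin":0},{"jaw":-1,"travel":[0,-0.0226,-0.0447],"spin":0},{"jaw":-1,"travel":[0,-0.0226,-0.0447],"spin":0},{"jaw":-1,"travel":[0,-0.0226,-0.0447],"spin":0},{"jaw":-1,"travel":[0,-0.0226,-0.0447],"spin":0},{"jaw":-1,"travel":[0,0,0],"spin":-0.1745},{"jaw":-1,"travel":[0,0,0],"spin":-0.1745},{"jaw":-1,"travel":[0,0,0],"spin":-0.1745},{"jaw":-1,"travel":[0,0,0],"spin":-0.1745},{"jaw":-1,"travel":[0,0,0],"spin":-0.1745},{"jaw":-1,"travel":[0,0,0],"spin":-0.1745},{"jaw":-1,"travel":[0,0,0],"spin":0}]}}

```text
time: 46.25
position: [0.6476, -0.0704, 0.1583]
ee_rot: [0.592, 0.386, 0.593, -0.386]
ft_force: [0.6, -0.1, 0.3]
width: 0.0852
```

```bash
python3 - <<'E'
from h import *
tins('wrist','w24.png',['tin1_c'])
plan([0.647,-0.0712,0.012],24)
E
```

```text
wrist tin1_c 0.98 [255. 180.] 2237 mean [ 0.6457 -0.0701  0.0285] circ 646.2 -71.0 26.3
wrist tin1_c 0.5 [ 46. 251.] 612 mean [ 0.4799 -0.2205  0.0286] circ 468.3 -244.4 51.2
pos [ 0.6478 -0.0705  0.1587] xaxis [-0.001  0.    -1.   ] jaw 23.8 spin -0.003 j6 -0.68 travel [ 0.1467 -0.0009  0.0005] w 0.0851 t 46.35 F [ 0.1  0.3 -0.3]
```

View pics/w24.png

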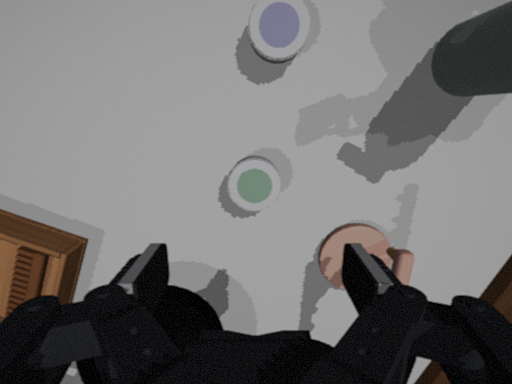

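Green tin at (255,185), centred. The earring stand is well clear of the fingers. I grip.

Call:
{"name": "apply_moves", "arguments": {"targets": [{"jaw":-1,"travel":[0.04,-0.0015,0],"spin":0},{"jaw":-1,"travel":[0.04,0,0],"spin":0},{"jaw":-1,"travel":[0.03,0,0],"spin":0},{"jaw":-1,"travel":[0.024,0,0],"spin":0},{"jaw":-1,"travel":[0.013,0,0],"spin":0},{"jaw":-1,"travel":[0,0,0],"spin":0},{"jaw":-0.4,"travel":[0,0,0],"spin":0},{"jaw":0.5,"travel":[0,0,0],"spin":0},{"jaw":1,"travel":[0,0,0],"spin":0},{"jaw":1,"travel":[0,0,0],"spin":0},{"jaw":1,"travel":[0,0,0],"spin":0}], "grip_force": 40}}

```text
time: 47.72
position: [0.6481, -0.0715, 0.0143]
ee_rot: [0.594, 0.386, 0.592, -0.385]
ft_force: [0.1, 0.1, 5.8]
width: 0.0501
```

Call:
{"name": "apply_moves", "arguments": {"targets": [{"jaw":1,"travel":[-0.01,0,0],"spin":0},{"jaw":1,"travel":[-0.03,0,0],"spin":0},{"jaw":1,"travel":[-0.04,0,0],"spin":0},{"jaw":1,"travel":[-0.03,0,0],"spin":0},{"jaw":1,"travel":[0,0,0],"spin":0},{"jaw":1,"travel":[0,0,0],"spin":0}]}}

```text
time: 48.48
position: [0.6454, -0.0708, 0.1206]
ee_rot: [0.592, 0.385, 0.594, -0.385]
ft_force: [-0.5, -0.5, -0.6]
width: 0.05
```

```bash
python3 - <<'E'
from h import *
cap('wrist','w25.png')
plan([.612,-.262,0.12])
E
```

```text
pos [ 0.6451 -0.0707  0.1199] xaxis [-0.004  0.001 -1.   ] jaw 24.0 spin 0 j6 -0.68 travel [-0.0002 -0.1081  0.1613] w 0.0501 t 48.525 F [ 0.   1.2 -0.5]
```

View pics/w25.png

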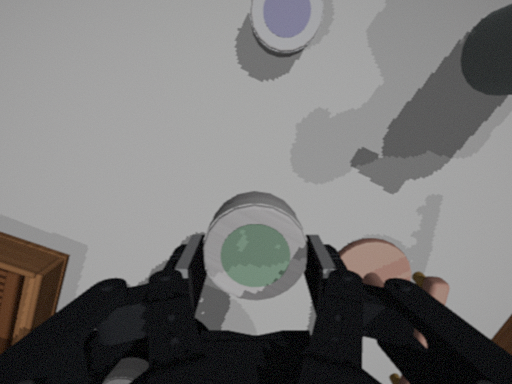

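Call:
{"name": "apply_moves", "arguments": {"targets": [{"jaw":1,"travel":[0,-0.027,0.0403],"spin":0},{"jaw":1,"travel":[0,-0.027,0.0403],"spin":0},{"jaw":1,"travel":[0,-0.027,0.0403],"spin":0},{"jaw":1,"travel":[0,-0.027,0.0403],"spin":0},{"jaw":1,"travel":[0,0,0],"spin":0},{"jaw":1,"travel":[0,0,0],"spin":0}]}}

```text
time: 49.28
position: [0.6126, -0.2616, 0.1202]
ee_rot: [0.592, 0.385, 0.594, -0.385]
ft_force: [0.8, 0.0, -0.5]
width: 0.0498
```

Call:
{"name": "apply_moves", "arguments": {"targets": [{"jaw":1,"travel":[0.03,0,0],"spin":0},{"jaw":1,"travel":[0.025,0,0],"spin":0},{"jaw":1,"travel":[0.02,0,0],"spin":0},{"jaw":1,"travel":[0.011,0,0],"spin":0},{"jaw":1,"travel":[0,0,0],"spin":0},{"jaw":1,"travel":[0,0,0],"spin":0},{"jaw":-0.3,"travel":[0,0,0],"spin":0},{"jaw":-0.45,"travel":[0,0,0],"spin":0},{"jaw":-0.45,"travel":[0,0,0],"spin":0},{"jaw":-0.45,"travel":[0,0,0],"spin":0}]}}

```text
time: 50.52
position: [0.6136, -0.2624, 0.0365]
ee_rot: [0.593, 0.385, 0.593, -0.385]
ft_force: [0.5, 0.6, 0.1]
width: 0.0621
```

Call:
{"name": "apply_moves", "arguments": {"targets": [{"jaw":-0.45,"travel":[-0.02,0,0],"spin":0},{"jaw":-0.45,"travel":[-0.04,0,0],"spin":0},{"jaw":-1,"travel":[-0.05,0,0],"spin":0},{"jaw":-1,"travel":[-0.02,0,0],"spin":0},{"jaw":-1,"travel":[0,0,0],"spin":0},{"jaw":-1,"travel":[0,0,0],"spin":0}]}}

```text
time: 51.28
position: [0.6124, -0.2616, 0.164]
ee_rot: [0.592, 0.385, 0.594, -0.385]
ft_force: [-0.1, 1.1, 0.7]
width: 0.085
```

```bash
python3 - <<'E'
from h import *
cap('wrist','w26.png')
tins('top','t26.png',['tin2_c'])
plan([0.609,0.0625,0.16],84)
E
```

```text
top tin2_c 0.61 [211. 177.] 136 mean [0.6075 0.0636 0.0283] circ 608.1 63.1 26.2
pos [ 0.6124 -0.2617  0.1635] xaxis [-0.004  0.002 -1.   ] jaw 24.0 spin -1.047 j6 -0.97 travel [ 0.0043  0.322  -0.0373] w 0.0856 t 51.425 F [-0.5  0.3  0.5]
```

View pics/w26.png

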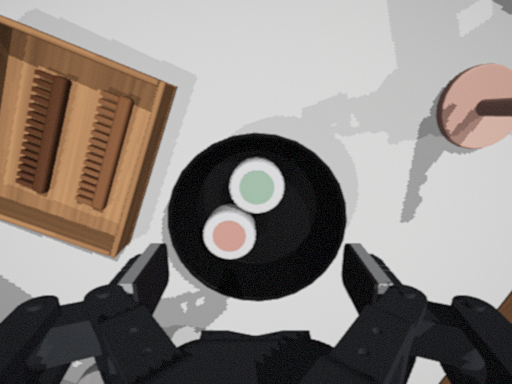

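Both tins are in the bowl: green at (257,187), pink at (229,233). Last is the violet tin.

Call:
{"name": "apply_moves", "arguments": {"targets": [{"jaw":-1,"travel":[0,0.0184,-0.0425],"spin":0},{"jaw":-1,"travel":[0,0.0184,-0.0425],"spin":0},{"jaw":-1,"travel":[0,0.0184,-0.0425],"spin":0},{"jaw":-1,"travel":[0,0.0184,-0.0425],"spin":0},{"jaw":-1,"travel":[0,0.0184,-0.0425],"spin":0},{"jaw":-1,"travel":[0,0.0184,-0.0425],"spin":0},{"jaw":-1,"travel":[0,0.0184,-0.0425],"spin":0}]}}

```text
time: 52.3
position: [0.6094, 0.0633, 0.1648]
ee_rot: [0.592, 0.385, 0.594, -0.386]
ft_force: [-0.1, 0.5, -0.5]
width: 0.0855
```

Call:
{"name": "apply_moves", "arguments": {"targets": [{"jaw":-1,"travel":[0,0,0],"spin":-0.1745},{"jaw":-1,"travel":[0,0,0],"spin":-0.1745},{"jaw":-1,"travel":[0,0,0],"spin":-0.1745},{"jaw":-1,"travel":[0,0,0],"spin":-0.1745},{"jaw":-1,"travel":[0,0,0],"spin":-0.1745},{"jaw":-1,"travel":[0,0,0],"spin":-0.1745},{"jaw":-1,"travel":[0,0,0],"spin":0}]}}

```text
time: 53.18
position: [0.6096, 0.0619, 0.1649]
ee_rot: [0.705, 0.038, 0.707, -0.038]
ft_force: [1.0, -0.7, -0.7]
width: 0.0853
```

```bash
python3 - <<'E'
from h import *
tins('wrist','w27.png',['tin2_c'])
plan([0.608,0.063,0.012],84)
E
```

```text
wrist tin2_c 0.77 [259. 184.] 2146 mean [0.6088 0.0632 0.0286] circ 609.9 62.9 26.5
pos [0.6098 0.0619 0.1654] xaxis [-0.002  0.    -1.   ] jaw 83.8 spin -0.003 j6 -1.53 travel [ 0.1534  0.0009 -0.0017] w 0.0854 t 53.275 F [ 0.9  0.1 -0.3]
```

View pics/w27.png

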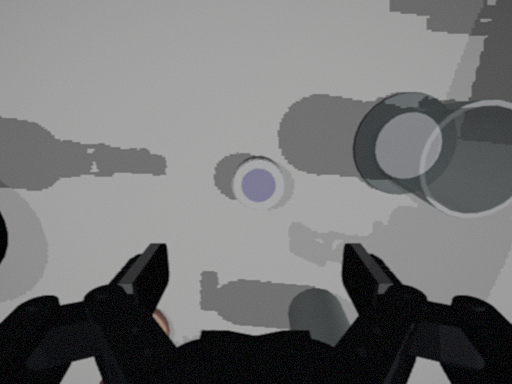

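Violet tin at (259,186), centred, with the tumbler and lotion bottle clear. I grip.

Call:
{"name": "apply_moves", "arguments": {"targets": [{"jaw":-1,"travel":[0.04,0.001,0],"spin":0},{"jaw":-1,"travel":[0.04,0,0],"spin":0},{"jaw":-1,"travel":[0.035,0,0],"spin":0},{"jaw":-1,"travel":[0.025,0,0],"spin":0},{"jaw":-1,"travel":[0.014,0,0],"spin":0},{"jaw":-1,"travel":[0,0,0],"spin":0},{"jaw":-0.4,"travel":[0,0,0],"spin":0},{"jaw":0.5,"travel":[0,0,0],"spin":0},{"jaw":1,"travel":[0,0,0],"spin":0},{"jaw":1,"travel":[0,0,0],"spin":0},{"jaw":1,"travel":[0,0,0],"spin":0}], "grip_force": 40}}

```text
time: 54.65
position: [0.6119, 0.0627, 0.0143]
ee_rot: [0.707, 0.037, 0.705, -0.037]
ft_force: [-1.0, -0.2, 6.1]
width: 0.0501
```

Call:
{"name": "apply_moves", "arguments": {"targets": [{"jaw":1,"travel":[-0.01,0,0],"spin":0},{"jaw":1,"travel":[-0.03,0,0],"spin":0},{"jaw":1,"travel":[-0.04,0,0],"spin":0},{"jaw":1,"travel":[-0.03,0,0],"spin":0},{"jaw":1,"travel":[0,0,0],"spin":0},{"jaw":1,"travel":[0,0,0],"spin":0}]}}

```text
time: 55.4
position: [0.6091, 0.0629, 0.1207]
ee_rot: [0.705, 0.037, 0.707, -0.037]
ft_force: [-0.4, 0.1, -1.1]
width: 0.0501
```

```bash
python3 - <<'E'
from h import *
cap('wrist','w28.png')
plan([.657,-.2945,0.12])
E
```

```text
pos [0.6087 0.0629 0.12  ] xaxis [-0.004  0.    -1.   ] jaw 84.0 spin 0 j6 -1.53 travel [-2.000e-04 -3.504e-01  8.540e-02] w 0.0499 t 55.45 F [ 0.2  0.6 -0. ]
```

View pics/w28.png

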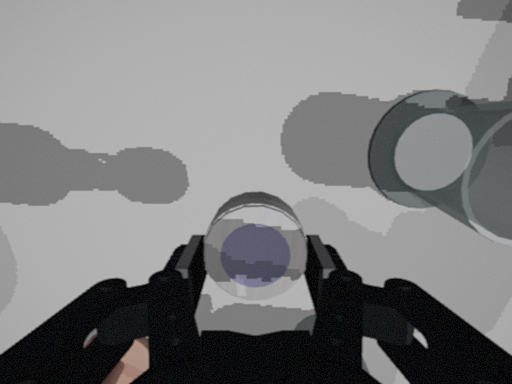

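Call:
{"name": "apply_moves", "arguments": {"targets": [{"jaw":1,"travel":[0,-0.0438,0.0107],"spin":0},{"jaw":1,"travel":[0,-0.0438,0.0107],"spin":0},{"jaw":1,"travel":[0,-0.0438,0.0107],"spin":0},{"jaw":1,"travel":[0,-0.0438,0.0107],"spin":0},{"jaw":1,"travel":[0,-0.0438,0.0107],"spin":0},{"jaw":1,"travel":[0,-0.0438,0.0107],"spin":0},{"jaw":1,"travel":[0,-0.0438,0.0107],"spin":0},{"jaw":1,"travel":[0,-0.0438,0.0107],"spin":0},{"jaw":1,"travel":[0,0,0],"spin":0},{"jaw":1,"travel":[0,0,0],"spin":0}]}}

```text
time: 56.7
position: [0.6577, -0.2937, 0.1199]
ee_rot: [0.705, 0.038, 0.707, -0.036]
ft_force: [0.9, -0.0, -1.2]
width: 0.0502
```

```bash
python3 - <<'E'
from h import *
plan([.657,-.2945,0.037])
p,d,ci=cap('top','t29.png');cv2.imwrite('pics/t29z.png',cv2.resize(p[110:260,230:430],None,fx=3,fy=3))
p,d,ci=cap('scene','s29.png');cv2.imwrite('pics/s29z.png',cv2.resize(p[120:280,110:300],None,fx=3.2,fy=3.2,interpolation=cv2.INTER_CUBIC))
E
```

```text
pos [ 0.6577 -0.2937  0.1199] xaxis [-0.003  0.003 -1.   ] jaw 84.0 spin 0 j6 -2.03 travel [ 0.0829 -0.0011 -0.0003] w 0.0502 t 56.7 F [ 0.9 -0.  -1.2]
```

View pics/s29z.png

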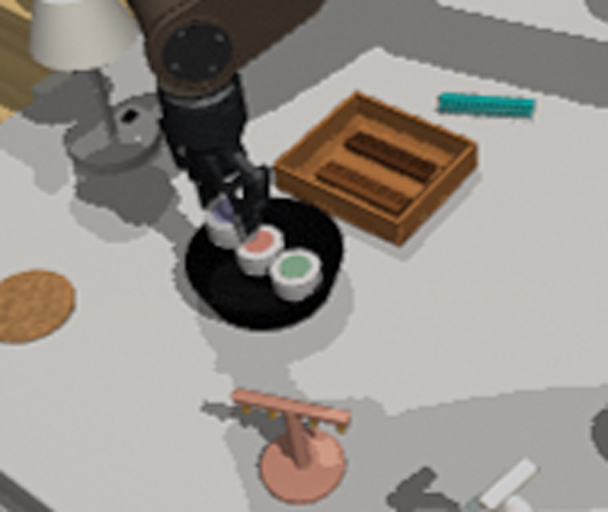

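```bash
python3 - <<'E'
from h import *
from scipy.ndimage import label
p,d,ci=cap('scene','s30.png');C=cloud(ci,d);hsv=cv2.cvtColor(p,cv2.COLOR_BGR2HSV)
b=np.array([.6253,-.2912])
m=(np.hypot(C[...,0]-b[0],C[...,1]-b[1])<.065)&(C[...,2]>.027)&(C[...,2]<.041)&(p.max(-1)>60)
l,n=label(m)
for i in range(1,n+1):
    s=C[l==i]
    if len(s)>15: print(len(s),s.mean(0).round(3),p[l==i].mean(0).round(),cv2.minEnclosingCircle((s[:,:2]*1000).astype(np.float32)))
E
```

```text
109 [ 0.612 -0.308  0.033] [147. 153. 178.] ((610.8427124023438, -312.845947265625), 25.925405502319336)
151 [ 0.616 -0.257  0.033] [156. 168. 157.] ((615.2352905273438, -257.91680908203125), 27.1748046875)
```

Call:
{"name": "apply_moves", "arguments": {"targets": [{"jaw":1,"travel":[0.03,-0.001,0.002],"spin":0},{"jaw":1,"travel":[0.025,0,0],"spin":0},{"jaw":1,"travel":[0.02,0,0],"spin":0},{"jaw":1,"travel":[0.011,0,0],"spin":0},{"jaw":1,"travel":[0,0,0],"spin":0},{"jaw":1,"travel":[0,0,0],"spin":0},{"jaw":-0.3,"travel":[0,0,0],"spin":0},{"jaw":-0.45,"travel":[0,0,0],"spin":0},{"jaw":-0.45,"travel":[0,0,0],"spin":0},{"jaw":-0.45,"travel":[0,0,0],"spin":0}]}}

```text
time: 58.1
position: [0.6607, -0.2959, 0.0365]
ee_rot: [0.706, 0.037, 0.706, -0.037]
ft_force: [0.1, 0.4, 0.1]
width: 0.0623
```

Call:
{"name": "apply_moves", "arguments": {"targets": [{"jaw":-0.45,"travel":[-0.02,0,0],"spin":0},{"jaw":-0.45,"travel":[-0.04,0,0],"spin":0},{"jaw":-1,"travel":[-0.05,0,0],"spin":0},{"jaw":-1,"travel":[-0.05,0,0],"spin":0},{"jaw":-1,"travel":[-0.05,0,0],"spin":0},{"jaw":-1,"travel":[0,0.04,-0.04],"spin":0},{"jaw":-1,"travel":[0,0.04,-0.04],"spin":0},{"jaw":-1,"travel":[0,0.04,-0.04],"spin":0},{"jaw":-1,"travel":[0,0,0],"spin":0},{"jaw":-1,"travel":[0,0,0],"spin":0}]}}

```text
time: 59.35
position: [0.5545, -0.1643, 0.2482]
ee_rot: [0.707, 0.036, 0.705, -0.038]
ft_force: [0.5, -0.0, -0.0]
width: 0.0854
```

```bash
python3 - <<'E'
from h import *
from scipy.ndimage import label
plan([.5,0,.3])
b=np.array([.6253,-.2912])
for cam in ['scene','top']:
    p,d,ci=cap(cam,cam+'31.png');C=cloud(ci,d)
    m=(np.hypot(C[...,0]-b[0],C[...,1]-b[1])<.07)&(C[...,2]>.027)&(C[...,2]<.041)&(p.max(-1)>60)
    l,n=label(m)
    for i in range(1,n+1):
        s=C[l==i]
        if len(s)>15: print(cam,len(s),s.mean(0).round(3),cv2.minEnclosingCircle((s[:,:2]*1000).astype(np.float32)))
    c=C.reshape(-1,3);s=c[(c[:,2]>.235)&(c[:,2]<.26)&(abs(c[:,0]-.5)<.05)&(abs(c[:,1]-.41)<.05)]
    print('handle',s.mean(0).round(4),s[:,2].max())
    s=c[(c[:,2]>.174)&(c[:,2]<.181)&(np.hypot(c[:,0]-.497,c[:,1]-.406)<.03)];print('collar top',cv2.minEnclosingCircle((s[:,:2]*1000).astype(np.float32)),np.median(s[:,2]))
    for n in ['lotion_c','earstand_c','lamp_c','comb1_c']:
        print(cam,n,[(round(q['score'],2),np.round(q['at'])) for q in models.tip_of(cam,n)[:1]])
p=cv2.imread('pics/scene31.png');cv2.imwrite('pics/s31z.png',cv2.resize(p[190:320,350:470],None,fx=4.5,fy=4.5,interpolation=cv2.INTER_CUBIC))
E
```

```text
pos [ 0.5545 -0.1643  0.2482] xaxis [ 0.003 -0.002 -1.   ] jaw 84.0 spin 0 j6 -1.93 travel [-0.0522  0.1576 -0.0712] w 0.0854 t 59.35 F [ 0.5 -0.  -0. ]
scene 295 [ 0.638 -0.302  0.033] ((634.2042236328125, -302.3643493652344), 54.577308654785156)
scene 154 [ 0.616 -0.256  0.033] ((614.5227661132812, -257.4351501464844), 27.265117645263672)
handle [0.5036 0.4084 0.2456] 0.25102638205993
collar top ((499.6280822753906, 408.5509033203125), 22.8442325592041) 0.17819865832666631
scene lotion_c [(0.56, array([268., 298.]))]
scene earstand_c []
scene lamp_c [(0.83, array([141., 139.]))]
scene comb1_c [(0.67, array([202., 205.]))]
top 80 [ 0.653 -0.307  0.035] ((656.1065063476562, -300.18585205078125), 24.958127975463867)
top 166 [ 0.607 -0.319  0.034] ((608.025390625, -317.49114990234375), 26.81880760192871)
handle [0.4979 0.4037 0.2468] 0.25367641361667403
collar top ((496.767333984375, 406.0333251953125), 25.464332580566406) 0.1782448653405979
top lotion_c [(0.59, array([200., 129.]))]
top earstand_c [(0.56, array([259., 125.]))]
top lamp_c [(0.73, array([407., 181.]))]
top comb1_c []
```

View pics/scene31.png

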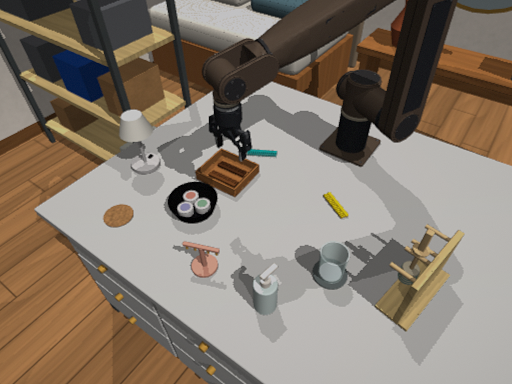

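View pics/s31z.png

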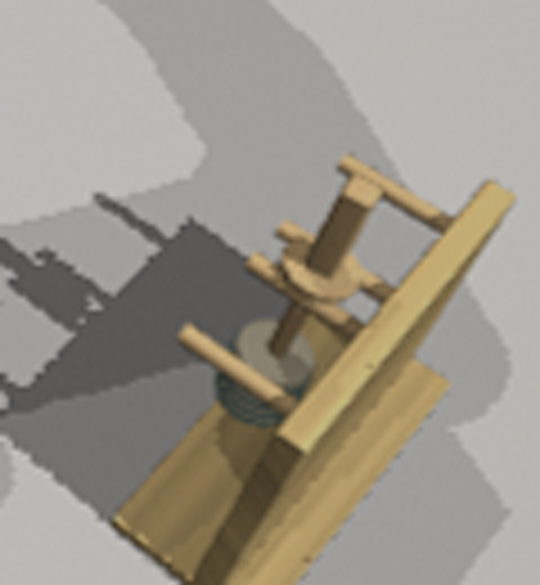

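View pics/top31.png

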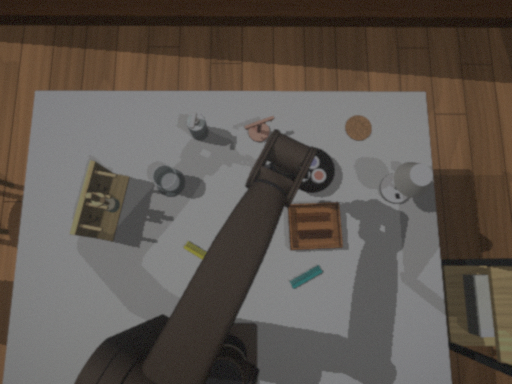

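Everything is in place: the brush hangs on the middle pegs, three tins are in the bowl, both combs are in the tray and the bystanders haven't moved. The comb1 report at scene (202,205) is the tins in the bowl, and no light comb shows anywhere. I hand in.

```bash
python3 - <<'E'
from h import *
print(r.job_done())
E
```

```text
the job is handed in; nothing more can be done
None
```

The job is handed in, at about 59 s of the 200 s allowed. All four strokes are done, the brush is back on its two pegs, and everything lying on the dresser is sorted.

- **Scrubbing:** the tip went down to about 13 mm above the tumbler floor and came up to about 81 mm above it. The four lows and highs agreed within 0.3 mm, and the wrist force readings at the ends of the strokes stayed below 3 N.
- **Brush:** it hangs head down on the two middle pegs. The collar top measured 0.178 m (0.179 m expected), with the collar centre about 3–5 mm from the hang point.
- **Combs:** the mid-brown (comb0) and dark brown (comb2) combs lie flat in the tray. The light comb (comb1) was absent, and the yellow and turquoise look-alikes were left alone.
- **Tins:** all three lie in the bowl, each within about 40 mm of its axis. The green tin was knocked aside partway through, so I measured it again before gripping it.
- **Bystanders:** the lotion bottle, earring stand and lamp show no visible change. The gripper ended open and clear of everything.

**Checks that disagreed:**
- The network reported comb1 at scene (202,205); the picture shows the tins in the bowl there.
- It missed the earring stand in the last scene picture, but the stand is plainly there.
- In the scene-camera fit, the pink and violet tins merged into one blob; the top-camera fit separates them.

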